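# Take apart the pile on the hall shelf

### The arm

A 7-joint arm with a two-finger parallel gripper is mounted at the origin on the work surface. World frame = base frame: x ahead of the robot, y to its left, z up, the work surface at z = 0. Lengths are in m, angles in rad, forces in N, time in s.
With the tool pointing down it reaches from about 0.4 to 0.875 m from the base axis. Payload 19.3 kg.
Tool frame: the origin (TCP) lies at the very end of the fingers, on their centre line; the grasp point (between the pads) lies 19 mm behind it; z points along the fingers, y is the direction in which the jaws open and shut (so a half turn about z gives the same grasp; the last joint's range is limited). The gripper opens to 85 mm and grips with 20 to 120 N. Pads are 22 mm wide; open, the fingers measure 114 mm over their backs; the gripper's body (76 mm by 85 mm) begins 54 mm behind the grasp point. The pads swing forward as they close: fully open they stand 13 mm farther back than shut.
Start: joints at [1.125, 0.521, -0.036, 1.599, 0.021, 1.021, -0.113], TCP at [0.229, -0.581, 0.231] pointing down, gripper open.
Joint ranges: [-2.91, 2.91], [-0.3, 2.13], [-1.5, 1.42], [0.17, 2.43], [-1.26, 4.41], [0.16, 1.93], [-2.52, 2.52]. Speed limits (rad/s): [1.89, 1.89, 2.39, 2.39, 3.01, 3.01, 3.01].

### API

Orientations are given as [roll, pitch, yaw] about the fixed x, y, z axes, in that order (R = Rz(yaw) Ry(pitch) Rx(roll)).
In Python, from workcell import bot gives the robot as it stands. The module is installed in compiled form; this text tells all that it offers.
- The arm moves only by the shell command python3 -m inch 'ROWS' [FORCE]. ROWS is JSON, a list of rows, each an object of numbers: "dx", "dy", "dz": the shift along the tool's x, y, z in mm; "rx", "ry", "rz": the turn, a rotation vector about the tool's x, y, z in rad; "hand": the closure, from -1 (fully open) to 1 (shut), so that 0 is half open. In form: [{"dx": .., "dy": .., "dz": .., "rx": .., "ry": .., "rz": .., "hand": ..}, ...]. A call has 1 to 10 rows; each row shifts and turns the commanded pose from where the row before left it, along the tool's axes as they then stand; what a row does not reach is not made up. A row lasts 1/10 s, in which the tool goes at most 50 mm and 8.59 degrees, less where a joint would pass 70% of its speed; a pose out of reach is approached as far as the arm can. A call with a gripper value outside its range is refused whole. The fingers move at their own pace and stop on an object; FORCE is the grip in N (left out, the last holds). Time passes only in rows, so rows that do not move let the fingers close. It gives the time, the measured TCP pose, the force and the opening at its end, in the units of the state.
- bot.observe(): the state, without advancing time (a new reading comes with each control period).
- bot.grab_frame(name): name is "side" or "top" or "wrist"; returns (picture, depth): 480x640x3 uint8, red, green, blue; 480x640 float32, m along the optical axis (not along the pixel's ray), 0 where there is no reading.
- bot.get_calibration(name): a dict with "vertical_fov" (degrees; the focal length in pixels is half the picture's height over the tangent of half this angle, whatever the lens; pixels are square), "cx", "cy" (the principal point, pixels), "k1" (the pictures are not rectified: a ray, as slopes to the right and down, at radius r is drawn at 1 + k1 r^2 times it, then the intrinsics apply), "origin" and "orientation" of the camera in the world. Camera axes: x right, y down, z forward; pixel columns grow to the right and rows downward; lengths in m; the calibration is good to about 2 mm. A picture is of the moment at which its call begins: read the wrist's pose just before it. get_calibration takes no time and is no camera call; for the wrist camera it gives the pose at the moment of the call.
- bot.job_done(): hands the job in, once; it reports no verdict.
Trained networks look in the newest picture that a camera, given by its name, has taken for a name from the list of things; names that differ only in an ending like _2 or _b are one class to them, and where a whole thing is asked for, a point or a joint stands for the part that bears it (a point fixed in the world has none). Each returns a list of dicts, best first, with "score" (0 to 1); they miss things now and then, are a little off and sometimes report something else, mostly with a low value. They report only what shows in the picture. A call takes as long as a camera call. They do not tell look-alikes from the thing itself.
- bot.trace(camera, target): "region" (480x640 bool, what is visible of it) and "box" ([left, top, right, bottom] in pixels, round what is visible of it).
- bot.tip_of(camera, target): "centre" ([row, column] in pixels: a listed point, or the origin of a listed thing).
The state is a dict: "clock": time; "qpos": joint angles; "qd": joint speeds; "joint_efforts": joint torques, N m; "position": TCP position; "tool_rot": TCP orientation; "force": force on the tool from outside, world axes, zero at the start; "moment": the same for the moment, N m; "grip_width": finger opening in m.
Only numpy, scipy, OpenCV 4.12 (cv2) and the standard library are available. Lean on these libraries where they do the work, as an engineer would, in place of code of your own. Each camera call takes 0.05 s, during which the arm holds its last target.

### The job

Take apart the pile left on the hall shelf without tipping anything over, and stand each thing on its own place: the globe bulb cap-down in the hole of the bulb carton, the jam jar on the middle of the cork coaster, the loose battery cell in the caddy's empty bay, leaving the cell already there in place. Then lay the heavy power pack in the charger dock the proper way: tipped by some 10 to 20 degrees, its low short edge first rests on the bed close to the toe stop, and the pack is then pivoted down until it lies flat and straight on the bed. Let go of everything.

Things in the scene. Friction and masses are not known exactly. Their poses are not given: they have to be found in the camera images.
- bulb_center (a point): Globe bulb, 78 mm tall, 45 g: white globe of 52 mm diameter above a metal screw cap of 27 mm. It starts cap-down in the mouth of the jar, the globe resting on the jar's rim. This point is the globe's centre, 52 mm above the foot of the cap, 26 mm below the top; z points from cap to globe. Grip the globe at its equator.
- jar_center (a point): Empty clear glass jam jar, open on top, 75 mm tall, about 160 g: body 64 mm in diameter up to 52 mm above its foot, then narrowing to a neck 47 mm outside, 41 mm inside. It starts standing on one end of the power pack. This point is on its axis half-way up, 37.5 mm above the foot; z is up.
- cell_center (a point): The loose battery cell: black upright cylinder with a white band and a small metal stud on top, 33 mm in diameter, 61 mm tall, about 140 g. It starts standing on the other end of the power pack. This point is on its axis half-way up, 30.5 mm above its foot; z is up.
- pack_center (a point): Power pack, bottom of the pile: flat aluminium block with black end caps, 150 mm long (x), 62 mm wide (y), 24 mm thick (z), about 0.38 kg, lying flat on the shelf. This point is its very centre, 12 mm above its underside. Either end may go to the dock's toe.
- carton_hole (a point): Bulb carton: fixed open cardboard box, its flaps folded down outside, 66 mm square, 50 mm high, with one round hole of 40 mm diameter, 46 mm deep, in its top. The bulb stands in it cap-down, the globe resting on the hole's rim with its centre then 16.5 mm above this point. This point is the centre of the hole at the top face; z is up.
- coaster_top (a point): Cork coaster: fixed flat disc, 100 mm in diameter, 6 mm thick, lying on the shelf; the jar stands on it. This point is the centre of its top face; z is up.
- caddy_bay (a point): Cell caddy: fixed open grey tray, 116 mm long (x), 60 mm wide (y), 24 mm high, with two bays in a row along x, each 52 mm square inside. This point is the centre of the floor of the empty bay, 4 mm above the shelf, 20 mm below the wall tops. The other bay, 56 mm away along +x, already holds a cell. A cell stands upright in its bay; z is up.
- dock_toe (a point): Charger dock: fixed grey cradle without side walls. Flat bed 165 mm long, 58 mm wide, 14 mm above the shelf; at its toe end a console block with a white button, 50 mm long, 72 mm wide, 16 mm higher than the bed: its face is the toe stop. This point is the middle of the stop's foot at bed height; x points from bed to console, z up. The pack lies lengthwise, its end 0 to 15 mm from the stop.
- mate_center (a point): The second cell, the same as the loose one, already standing in the other bay of the caddy and to stay there. This point is on its axis half-way up, 30.5 mm above its foot; z is up.
Things that resemble listed ones, but are neither listed nor needed, are in the scene too. What is shaped like the part that bears bulb_center but green or pink is not meant. Leave any turquoise look-alike of the part that bears pack_center alone.

How it is judged:
On the way:
1. one short edge of the tipped power pack rests on the toe end of the dock's bed (contact force between pack and dock above 0.3 N and angle between pack_center's own z axis and vertical between 0.1 and 0.7 rad and z of dock_toe in the frame of pack_center above -0.02 m and horizontal distance between dock_toe and pack_center below 0.098 m), for 0.1 s.
At the end, for the whole second after the job is handed in: Upright and at rest, released: bulb in the carton hole (8 mm), jar on the coaster (15 mm), loose cell in the empty bay (15 mm), the other cell unmoved (15 mm); pack flat on the dock bed, within 10 mm of its middle line, 7 degrees of straight, its end at most 17 mm short of the toe stop (horizontal distance between bulb_center and carton_hole below 0.008 m and z of bulb_center in the frame of carton_hole below 0.022 m and angle between bulb_center's own z axis and vertical below 0.35 rad and horizontal distance between jar_center and coaster_top below 0.015 m and z of jar_center in the frame of coaster_top below 0.042 m and angle between each of jar_center, cell_center, mate_center's own z axis and vertical below 0.06 rad and horizontal distance between cell_center and caddy_bay below 0.015 m and z of cell_center in the frame of caddy_bay below 0.035 m and distance of mate_center from where it was at the start of the episode below 0.015 m and x of pack_center in the frame of dock_toe between -0.092 and -0.072 m and y of pack_center in the frame of dock_toe between -0.01 and 0.01 m and z of pack_center in the frame of dock_toe below 0.016 m and angle between the x axis of pack_center and the x axis of dock_toe, either way round below 0.12 rad and angle between pack_center's own z axis and vertical below 0.05 rad and linear speed of each of bulb, jar, cell, pack below 0.02 m/s); the robot touches nothing.
It fails at once if the bulb, the jar or a cell is tipped over (angle between bulb_center's own z axis and vertical above 0.9 rad or angle between any of jar_center, cell_center, mate_center's own z axis and vertical above 0.7 rad).
It also fails if it takes over 125 s, if anything falls off the work surface, if the arm or the gripper's body presses on something with over 40 N, if the wrist force passes 120 N, or if a joint passes its speed limit or range.

## Working session

There is one attempt and no reset: what is moved stays moved. The work goes in short steps, Python scripts to look and compute and a shell command to move; the robot and the scene stay as the last step left them, time stands still between calls to the robot, and variables do not carry over. Pictures are saved under pics/ and viewed, and the job is handed in when it is done.

```bash
ls; mkdir -p pics; python3 - <<'E'
from workcell import bot
import cv2
s=bot.observe()
print(s)
for n in ["side","top","wrist"]:
    p,d=bot.grab_frame(n); cv2.imwrite(f"pics/{n}0.png",p[:,:,::-1]); print(n,bot.get_calibration(n))
E
```

```text
pics
{'clock': 0.0, 'qpos': array([ 1.1247998 ,  0.52205055, -0.03633025,  1.60000549,  0.02121857,
        1.02109341, -0.11281179]), 'qd': array([ 0.00017292, -0.00043423,  0.00100043,  0.00189973,  0.00060164,
       -0.00077822,  0.00035087]), 'joint_efforts': array([ 5.07363748e-04, -9.27119064e+01,  1.97984509e+00, -3.69944322e+01,
        1.77132612e-02,  8.25872499e-03, -1.27956368e-04]), 'position': array([ 0.22922083, -0.58108341,  0.23070384]), 'tool_rot': array([-3.14042553e+00,  9.78915345e-05,  3.75786959e-01]), 'force': array([ 0.07506286, -0.68342196, -0.5734667 ]), 'moment': array([-0.00784678, -0.0235408 ,  0.02564521]), 'grip_width': 0.08557172478393618}
side {'vertical_fov': 47.28207512508421, 'cx': 319.1105328811564, 'cy': 244.160825746531, 'k1': -0.11649233666174584, 'origin': array([0.25487297, 0.61483355, 0.94140975]), 'orientation': array([-2.44881625, -0.00729063, -2.68542568])}
top {'vertical_fov': 43.64038286089814, 'cx': 317.51097665009314, 'cy': 233.19053258986287, 'k1': -0.06043702934154966, 'origin': array([0.32400646, 0.00172534, 1.33066056]), 'orientation': array([-2.95639474, -0.01708009, -1.59924518])}
wrist {'vertical_fov': 68.89816453921193, 'cx': 316.27447665614636, 'cy': 238.04368430505755, 'k1': -0.04480372719969041, 'origin': array([ 0.30320295, -0.55164309,  0.37222725]), 'orientation': array([ 2.82849711e+00,  1.21519438e-03, -1.19413469e+00])}
```

View pics/side0.png

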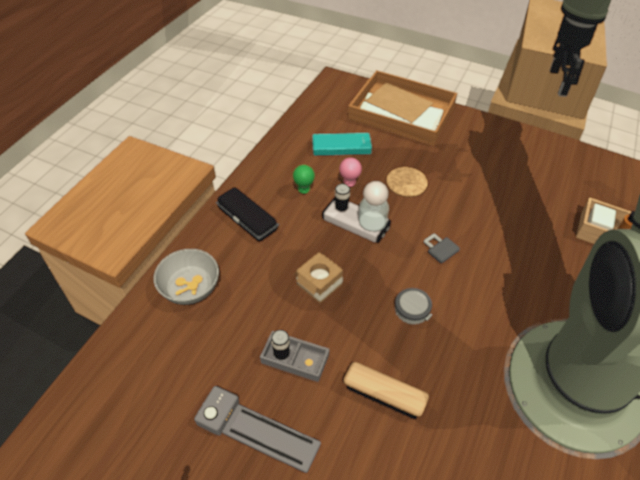

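View pics/top0.png

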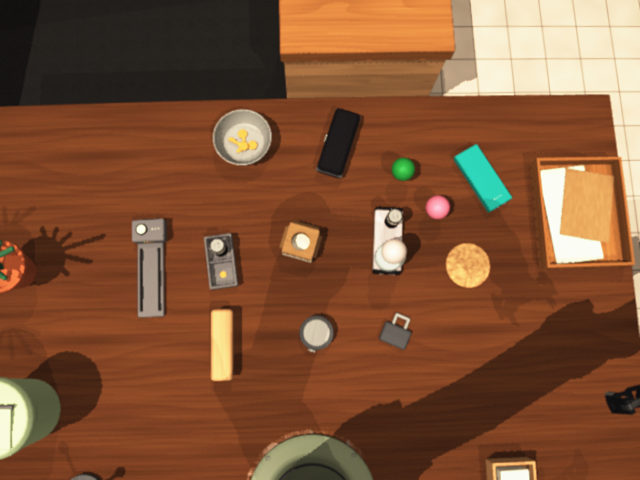

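View pics/wrist0.png

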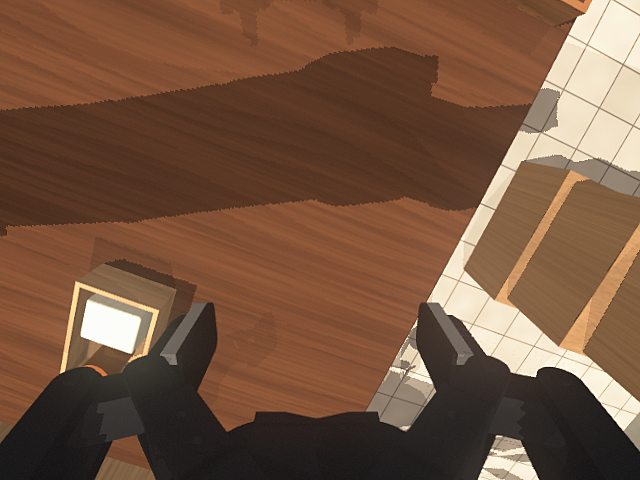

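Top picture: the pile is at about (388,240), with the cell at (394,216) and the bulb/jar at (393,250). The carton is at (301,242), caddy at (221,262), dock at (150,265) with its console at the upper end, and coaster at (468,265). The green (403,169) and pink (437,207) bulbs and the turquoise pack (483,178) are look-alikes. Next I measure.

```bash
cat > h.py <<'E'
from workcell import bot
import numpy as np, cv2
from scipy.spatial.transform import Rotation as Ro
def cal(n,c=None):
    c=c or bot.get_calibration(n); f=240/np.tan(np.radians(c["vertical_fov"])/2)
    return c,f,Ro.from_euler('xyz',c["orientation"]).as_matrix(),np.array(c["origin"])
def rays(uv,c,f,R):
    uv=np.atleast_2d(uv).astype(float); p=np.stack([(uv[:,0]-c["cx"])/f,(uv[:,1]-c["cy"])/f],1); q=p.copy()
    for _ in range(20): q=p/(1+c["k1"]*(q**2).sum(1,keepdims=True))
    return np.c_[q,np.ones(len(q))]
def atz(n,uv,z,c=None):
    c,f,R,o=cal(n,c); d=rays(uv,c,f,R)@R.T
    return o+d*((z-o[2])/d[:,2])[:,None]
def cloud(n,D,mask=None,c=None):
    c,f,R,o=cal(n,c); m=(D>0) if mask is None else mask&(D>0)
    v,u=np.nonzero(m); r=rays(np.c_[u,v],c,f,R)*D[v,u][:,None]
    return r@R.T+o,u,v
def proj(n,P,c=None):
    c,f,R,o=cal(n,c); q=(np.atleast_2d(P)-o)@R; s=q[:,:2]/q[:,2:]; s=s*(1+c["k1"]*(s**2).sum(1,keepdims=True))
    return s*f+[c["cx"],c["cy"]]
E
python3 - <<'E'
from h import *
Z=dict(bulb_center=None,jar_center=None,cell_center=None,pack_center=.012,carton_hole=.05,coaster_top=.006,caddy_bay=.004,dock_toe=.014,mate_center=.0345)
Z["bulb_center"]=.024+.075+.016; Z["jar_center"]=.024+.0375; Z["cell_center"]=.0545
for n in ["top","side"]:
    p,d=bot.grab_frame(n); np.save(n+"d.npy",d); cv2.imwrite(f"pics/{n}1.png",p[:,:,::-1])
    for k,z in Z.items():
        for r in bot.tip_of(n,k)[:3]:
            rc=np.array(r["centre"]); print(n,k,round(r["score"],2),rc.round(1),atz(n,rc[::-1],z)[0].round(4))
E
```

```text
top bulb_center 0.82 [167.1 403.5] [ 0.6888 -0.2116  0.115 ]
top bulb_center 0.76 [209.2 436.4] [ 0.5959 -0.2756  0.115 ]
top jar_center 0.66 [255.2 388.1] [ 0.5092 -0.1768  0.0615]
top cell_center 0.83 [216.9 390.8] [ 0.5945 -0.1879  0.0545]
top pack_center 0.68 [234.7 387. ] [ 0.563  -0.1836  0.012 ]
top carton_hole 0.81 [241.7 296.9] [0.5456 0.0182 0.05  ]
top carton_hole 0.7 [251.5 215.7] [0.5286 0.194  0.05  ]
top coaster_top 0.75 [266.7 471.3] [ 0.4863 -0.3709  0.006 ]
top coaster_top 0.64 [249.3 217.3] [0.5405 0.197  0.006 ]
top caddy_bay 0.65 [270.3 219.1] [0.4934 0.1932 0.004 ]
top dock_toe 0.63 [243.4 147.9] [0.5564 0.3507 0.014 ]
top mate_center 0.55 [251.6 393.7] [ 0.5208 -0.1933  0.0345]
top mate_center 0.51 [248.8 219.3] [0.5368 0.1884 0.0345]
side bulb_center 0.74 [175.2 303.7] [ 0.6684 -0.1649  0.115 ]
side bulb_center 0.7 [196.1 375.6] [ 0.5028 -0.1759  0.115 ]
side jar_center 0.87 [209.7 370.3] [ 0.5133 -0.1827  0.0615]
side cell_center 0.68 [200.  338.2] [ 0.5918 -0.1843  0.0545]
side pack_center 0.69 [147.1 341.6] [ 0.6806 -0.4007  0.012 ]
side pack_center 0.63 [217.1 357.5] [ 0.5452 -0.1927  0.012 ]
side pack_center 0.47 [199.3 341.1] [ 0.6028 -0.2278  0.012 ]
side carton_hole 0.7 [270.6 319.4] [0.5437 0.0101 0.05  ]
side coaster_top 0.55 [177.3 410. ] [ 0.4837 -0.3798  0.006 ]
side caddy_bay 0.67 [362.1 309.8] [0.4794 0.1818 0.004 ]
side dock_toe 0.72 [416.2 233.1] [0.55   0.3422 0.014 ]
side mate_center 0.69 [346.8 279.5] [0.537  0.1927 0.0345]
```

```bash
python3 - <<'E'
from h import *
for n,(a,b,c,d) in dict(top=(360,190,440,290),side=(300,150,430,260)).items():
    p=cv2.imread(f"pics/{n}1.png")[b:d,a:c]; cv2.imwrite(f"pics/{n}1c.png",cv2.resize(p,None,fx=5,fy=5,interpolation=2))
E
```

```text
(no output)
```

View pics/top1c.png

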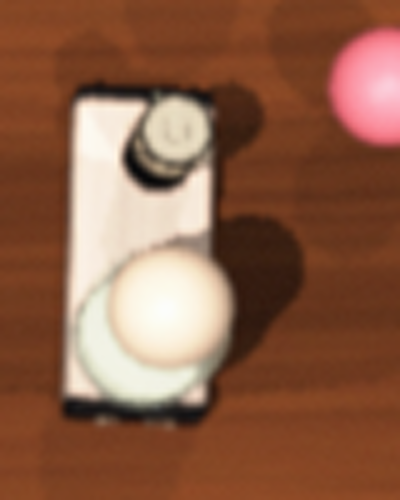

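View pics/side1c.png

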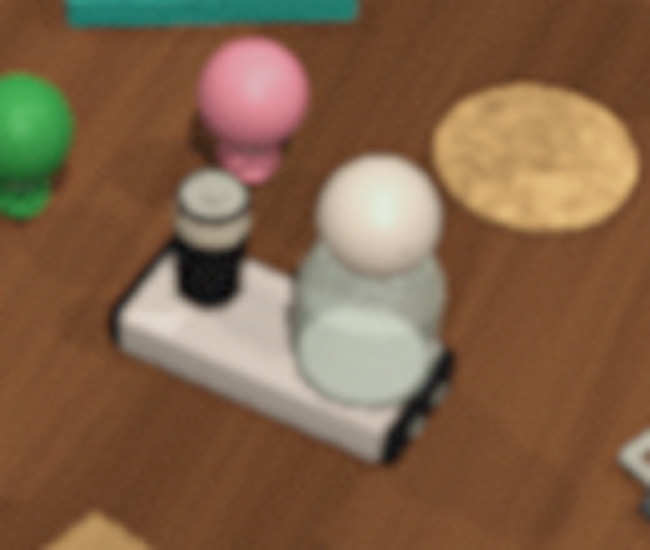

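```bash
python3 - <<'E'
from h import *
for n in ["top","side"]:
    D=np.load(n+"d.npy"); P,u,v=cloud(n,D)
    def st(name,x0,x1,y0,y1,z0,z1,rect=False):
        m=(P[:,0]>x0)&(P[:,0]<x1)&(P[:,1]>y0)&(P[:,1]<y1)&(P[:,2]>z0)&(P[:,2]<z1); Q=P[m]
        if len(Q)<5: print(n,name,len(Q)); return
        r=cv2.minAreaRect(Q[:,:2].astype(np.float32)) 
        print(n,name,len(Q),"mean",Q.mean(0).round(4),"rect",np.round(r[0],4),np.round(r[1],4),round(r[2],1))
    st("table",.35,.45,-.3,-.1,-.02,.02)
    st("pack top",.45,.66,-.26,-.12,.018,.032)
    st("cell top",.56,.63,-.23,-.15,.075,.1)
    st("bulb",.45,.56,-.24,-.13,.105,.2)
    st("carton",.48,.60,-.04,.07,.042,.06)
    st("coaster",.41,.55,-.45,-.31,.002,.012)
    st("caddyrim",.42,.60,.13,.25,.018,.03)
    st("mate top",.50,.58,.16,.24,.055,.08)
    st("dock bed",.35,.58,.29,.42,.008,.02)
    st("dock console",.50,.66,.29,.42,.024,.037)
E
```

```text
top table 4031 mean [ 0.3996 -0.1997  0.0005] rect [ 0.3999 -0.2   ] [0.0999 0.2001] 0.1
top pack top 828 mean [ 0.562  -0.1775  0.0235] rect [ 0.5491 -0.1832] [0.0624 0.1511] 85.1
top cell top 199 mean [ 0.5896 -0.1915  0.0829] rect [ 0.5901 -0.1914] [0.0318 0.0331] 43.5
top bulb 494 mean [ 0.5065 -0.1786  0.132 ] rect [ 0.5086 -0.1806] [0.0491 0.0501] 43.2
top carton 798 mean [0.5478 0.0105 0.0495] rect [0.5486 0.0105] [0.0766 0.0712] 72.1
top coaster 1790 mean [ 0.4849 -0.3699  0.0052] rect [ 0.48 -0.38] [0.1393 0.1398] 0.0
top caddyrim 373 mean [0.5118 0.1886 0.0234] rect [0.5117 0.1887] [0.1175 0.0609] 7.1
top mate top 194 mean [0.5391 0.1897 0.0631] rect [0.5402 0.1901] [0.0319 0.0323] 37.6
top dock bed 1729 mean [0.4765 0.3439 0.0122] rect [0.4658 0.3613] [0.2241 0.1104] 2.1
top dock console 705 mean [0.5829 0.3465 0.0303] rect [0.5831 0.347 ] [0.0523 0.0737] 1.7
side table 2960 mean [ 0.3996 -0.1947  0.0005] rect [ 0.3999 -0.2   ] [0.0999 0.1998] 0.0
side pack top 785 mean [ 0.5536 -0.174   0.0238] rect [ 0.5448 -0.1837] [0.0667 0.1519] 84.9
side cell top 153 mean [ 0.5851 -0.1906  0.0822] rect [ 0.5865 -0.191 ] [0.0311 0.0359] 25.0
side bulb 437 mean [ 0.5026 -0.171   0.1282] rect [ 0.5053 -0.1774] [0.0439 0.0481] 74.4
side carton 802 mean [0.5431 0.0125 0.049 ] rect [0.5445 0.0116] [0.0746 0.0703] 73.0
side coaster 1150 mean [ 0.4823 -0.3694  0.0055] rect [ 0.4801 -0.38  ] [0.1387 0.1395] 89.9
side caddyrim 602 mean [0.506  0.1901 0.0229] rect [0.5093 0.186 ] [0.1179 0.0636] 7.0
side mate top 264 mean [0.5359 0.19   0.0628] rect [0.5367 0.1887] [0.0332 0.0329] 30.4
side dock bed 3053 mean [0.4743 0.3449 0.0116] rect [0.4862 0.343 ] [0.1907 0.0681] 3.6
side dock console 1078 mean [0.5797 0.3474 0.03  ] rect [0.5802 0.3464] [0.0518 0.0722] 1.6
```

```bash
python3 -m inch '[{"rz":0.125,"dz":-20,"hand":-1},{"rz":0.125,"dz":-20,"hand":-1},{"rz":0.125,"hand":-1},{"hand":-1}]' 30; python3 -m inch '[{"dx":27,"dy":-40,"hand":-1},{"dx":27,"dy":-40,"hand":-1},{"dx":27,"dy":-40,"hand":-1},{"dx":27,"dy":-40,"hand":-1},{"dx":27,"dy":-40,"hand":-1},{"dx":27,"dy":-40,"hand":-1},{"dx":27,"dy":-40,"hand":-1},{"dx":27,"dy":-40,"hand":-1},{"hand":-1},{"hand":-1}]'
cat > wl.py <<'E'
from h import *
import sys
def look(name):
    s=bot.observe(); c=bot.get_calibration("wrist"); p,d=bot.grab_frame("wrist")
    cv2.imwrite(f"pics/{name}.png",p[:,:,::-1]); np.save(name+".npy",d)
    print("t",round(s["clock"],2),s["position"].round(4),s["tool_rot"].round(4),"F",s["force"].round(2),"w",round(s["grip_width"],4))
    P,u,v=cloud("wrist",d,None,c); return s,c,p,d,P,u,v
def st(P,name,x0,x1,y0,y1,z0,z1):
    m=(P[:,0]>x0)&(P[:,0]<x1)&(P[:,1]>y0)&(P[:,1]<y1)&(P[:,2]>z0)&(P[:,2]<z1); Q=P[m]
    if len(Q)<5: print(name,len(Q)); return Q
    r=cv2.minAreaRect(Q[:,:2].astype(np.float32)); print(name,len(Q),"mean",Q.mean(0).round(4),"rect",np.round(r[0],4),np.round(r[1],4),round(r[2],1)); return Q
def sphere(Q):
    A=np.c_[2*Q,np.ones(len(Q))]; x=np.linalg.lstsq(A,(Q**2).sum(1),rcond=None)[0]; return x[:3].round(4), round(float(np.sqrt(x[3]+x[:3]@x[:3])),4)
E
python3 - <<'E'
from wl import *
s,c,p,d,P,u,v=look("w1")
Q=st(P,"bulb",.45,.56,-.24,-.13,.112,.2); 
if len(Q)>20: print(sphere(Q))
st(P,"pack top",.45,.66,-.26,-.12,.018,.032)
st(P,"cell top",.56,.63,-.23,-.15,.075,.1)
E
```

```text
t 1.15 [ 0.2294 -0.5814  0.2313] [-3.1415  0.      0.3758] F [0.82 1.38 0.27] w 0.0852
bulb 0
pack top 0
cell top 0schema error: expected keys dx, dy, dz, rx, ry, rz, hand
schema error: expected keys dx, dy, dz, rx, ry, rz, hand
```

```bash
python3 -m inch '[{"dx":0,"dy":0,"dz":-20,"rx":0,"ry":0,"rz":0.125,"hand":-1},{"dx":0,"dy":0,"dz":-20,"rx":0,"ry":0,"rz":0.125,"hand":-1},{"dx":0,"dy":0,"dz":0,"rx":0,"ry":0,"rz":0.125,"hand":-1},{"dx":0,"dy":0,"dz":0,"rx":0,"ry":0,"rz":0,"hand":-1}]' 30; python3 -m inch '[{"dx":27,"dy":-40,"dz":0,"rx":0,"ry":0,"rz":0,"hand":-1},{"dx":27,"dy":-40,"dz":0,"rx":0,"ry":0,"rz":0,"hand":-1},{"dx":27,"dy":-40,"dz":0,"rx":0,"ry":0,"rz":0,"hand":-1},{"dx":27,"dy":-40,"dz":0,"rx":0,"ry":0,"rz":0,"hand":-1},{"dx":27,"dy":-40,"dz":0,"rx":0,"ry":0,"rz":0,"hand":-1},{"dx":27,"dy":-40,"dz":0,"rx":0,"ry":0,"rz":0,"hand":-1},{"dx":27,"dy":-40,"dz":0,"rx":0,"ry":0,"rz":0,"hand":-1},{"dx":27,"dy":-40,"dz":0,"rx":0,"ry":0,"rz":0,"hand":-1},{"dx":0,"dy":0,"dz":0,"rx":0,"ry":0,"rz":0,"hand":-1},{"dx":0,"dy":0,"dz":0,"rx":0,"ry":0,"rz":0,"hand":-1}]'
python3 - <<'E'
from wl import *
s,c,p,d,P,u,v=look("w1")
Q=st(P,"bulb",.45,.56,-.24,-.13,.112,.2); 
if len(Q)>20: print(sphere(Q))
st(P,"pack top",.45,.66,-.26,-.12,.018,.032)
st(P,"cell top",.56,.63,-.23,-.15,.075,.1)
E
```

```text
clock: 1.6
position: [0.2296, -0.5814, 0.2717]
tool_rot: [3.141, -0.0, -0.001]
force: [-0.3, 0.2, -1.5]
grip_width: 0.0855
clock: 2.6
position: [0.4454, -0.2603, 0.2709]
tool_rot: [-3.141, 0.001, 0.007]
force: [-0.4, -0.9, 0.1]
grip_width: 0.0855
t 2.6 [ 0.4454 -0.2603  0.2709] [-3.1414e+00  6.0000e-04  6.6000e-03] F [-0.36 -0.86  0.11] w 0.0855
bulb 3223 mean [ 0.5103 -0.1852  0.1317] rect [ 0.5092 -0.1818] [0.0504 0.0503] 65.4
(array([ 0.5091, -0.1811,  0.1145]), 0.0255)
pack top 3994 mean [ 0.5689 -0.1898  0.0226] rect [ 0.5491 -0.1838] [0.0628 0.151 ] 86.1
cell top 1303 mean [ 0.5899 -0.1935  0.0819] rect [ 0.5901 -0.1929] [0.0331 0.0322] 76.5
```

```bash
python3 -m inch '[{"dx":32,"dy":-36,"dz":0,"rx":0,"ry":0,"rz":0.003,"hand":-1},{"dx":32,"dy":-43,"dz":0,"rx":0,"ry":0,"rz":0.003,"hand":-1},{"dx":0,"dy":0,"dz":30,"rx":0,"ry":0,"rz":0,"hand":-1},{"dx":0,"dy":0,"dz":30,"rx":0,"ry":0,"rz":0,"hand":-1},{"dx":0,"dy":0,"dz":0,"rx":0,"ry":0,"rz":0,"hand":-1}]'
python3 - <<'E'
from wl import *
s,c,p,d,P,u,v=look("w2")
Q=st(P,"bulb",.45,.56,-.24,-.13,.112,.2); 
if len(Q)>20: print(sphere(Q))
E
```

```text
clock: 3.15
position: [0.5048, -0.1858, 0.2082]
tool_rot: [-3.14, 0.006, -0.005]
force: [0.4, -0.4, 0.4]
grip_width: 0.0857
t 3.15 [ 0.5048 -0.1858  0.2082] [-3.1404  0.0056 -0.0049] F [ 0.37 -0.43  0.41] w 0.0857
bulb 4223 mean [ 0.5146 -0.1816  0.1318] rect [ 0.511  -0.1812] [0.0505 0.0482] 88.3
(array([ 0.509 , -0.1812,  0.1146]), 0.0256)
```

View pics/w2.png

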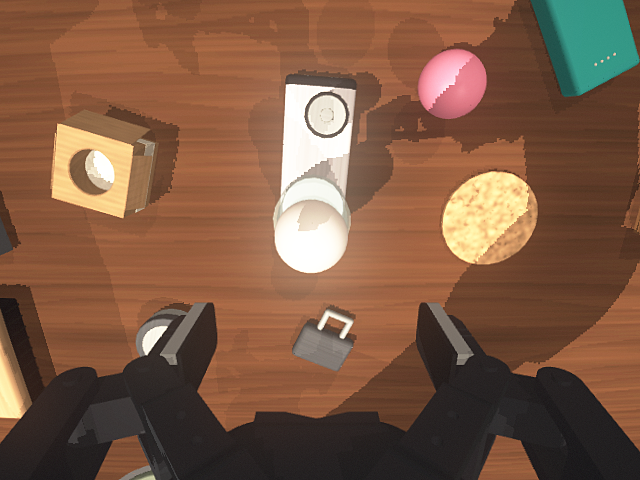

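The wrist picture shows the white globe at (310,237) in the jar's mouth on the silver pack. The pink bulb at (452,83) and the turquoise block at (590,40) are look-alikes. I'm reaching for the white one.

```bash
python3 -m inch '[{"dx":4,"dy":-5,"dz":25,"rx":0,"ry":0,"rz":0,"hand":-1},{"dx":0,"dy":0,"dz":28,"rx":0,"ry":0,"rz":0,"hand":-1},{"dx":0,"dy":0,"dz":25,"rx":0,"ry":0,"rz":0,"hand":-1},{"dx":0,"dy":0,"dz":20,"rx":0,"ry":0,"rz":0,"hand":-1},{"dx":0,"dy":0,"dz":15,"rx":0,"ry":0,"rz":0,"hand":-1},{"dx":0,"dy":0,"dz":0,"rx":0,"ry":0,"rz":0,"hand":-1},{"dx":0,"dy":0,"dz":0,"rx":0,"ry":0,"rz":0,"hand":-1}]'
```

```text
clock: 3.9
position: [0.5116, -0.181, 0.0997]
tool_rot: [3.141, -0.001, -0.006]
force: [-0.5, 0.0, 0.7]
grip_width: 0.0855
```

```bash
python3 -m inch '[{"dx":-2.5,"dy":0,"dz":4,"rx":0,"ry":0,"rz":-0.006,"hand":-1},{"dx":0,"dy":0,"dz":0,"rx":0,"ry":0,"rz":0,"hand":-0.2},{"dx":0,"dy":0,"dz":0,"rx":0,"ry":0,"rz":0,"hand":0.2},{"dx":0,"dy":0,"dz":0,"rx":0,"ry":0,"rz":0,"hand":0.4},{"dx":0,"dy":0,"dz":0,"rx":0,"ry":0,"rz":0,"hand":0.4},{"dx":0,"dy":0,"dz":0,"rx":0,"ry":0,"rz":0,"hand":0.4},{"dx":0,"dy":0,"dz":0,"rx":0,"ry":0,"rz":0,"hand":0.4}]' 25
```

```text
clock: 4.6
position: [0.5089, -0.1804, 0.0947]
tool_rot: [3.141, -0.001, 0.001]
force: [-0.6, -3.0, 5.5]
grip_width: 0.0506
```

```bash
python3 -m inch '[{"dx":0,"dy":0,"dz":-4,"rx":0,"ry":0,"rz":0,"hand":0.4},{"dx":0,"dy":0,"dz":-8,"rx":0,"ry":0,"rz":0,"hand":0.4},{"dx":0,"dy":0,"dz":-12,"rx":0,"ry":0,"rz":0,"hand":0.4},{"dx":0,"dy":0,"dz":-15,"rx":0,"ry":0,"rz":0,"hand":0.4},{"dx":0,"dy":0,"dz":-15,"rx":0,"ry":0,"rz":0,"hand":0.4},{"dx":0,"dy":0,"dz":-20,"rx":0,"ry":0,"rz":0,"hand":0.4},{"dx":0,"dy":0,"dz":-20,"rx":0,"ry":0,"rz":0,"hand":0.4},{"dx":0,"dy":0,"dz":0,"rx":0,"ry":0,"rz":0,"hand":0.4},{"dx":0,"dy":0,"dz":0,"rx":0,"ry":0,"rz":0,"hand":0.4}]'
python3 - <<'E'
from wl import *
s,c,p,d,P,u,v=look("w3")
Q=st(P,"bulb",.45,.56,-.24,-.13,.195,.26); print(sphere(Q))
Q=st(P,"carton",.48,.62,-.04,.07,.040,.06)
Q=st(P,"pack top",.45,.66,-.26,-.12,.018,.032)
Q=st(P,"coaster",.41,.55,-.45,-.31,.004,.012)
p,d=bot.grab_frame("side");cv2.imwrite("pics/s3.png",p[100:340,220:540,::-1])
E
```

```text
clock: 5.5
position: [0.5087, -0.1802, 0.189]
tool_rot: [3.141, -0.001, 0.001]
force: [-0.7, 0.6, -0.7]
grip_width: 0.051
t 5.5 [ 0.5087 -0.1802  0.189 ] [ 3.1413e+00 -1.1000e-03  7.0000e-04] F [-0.71  0.6  -0.67] w 0.051
bulb 33234 mean [ 0.5168 -0.184   0.2343] rect [ 0.5125 -0.1843] [0.1097 0.0452] 85.6
(array([ 0.5109, -0.1825,  0.2525]), 0.0408)
carton 6175 mean [0.5501 0.0072 0.0478] rect [0.5487 0.0084] [0.0731 0.0719] 72.1
pack top 7459 mean [ 0.5612 -0.1826  0.0237] rect [ 0.552  -0.1841] [0.0623 0.1455] 85.5
coaster 6267 mean [ 0.4926 -0.3628  0.0049] rect [ 0.4913 -0.3635] [0.0988 0.0984] 29.5
```

View pics/w3.png

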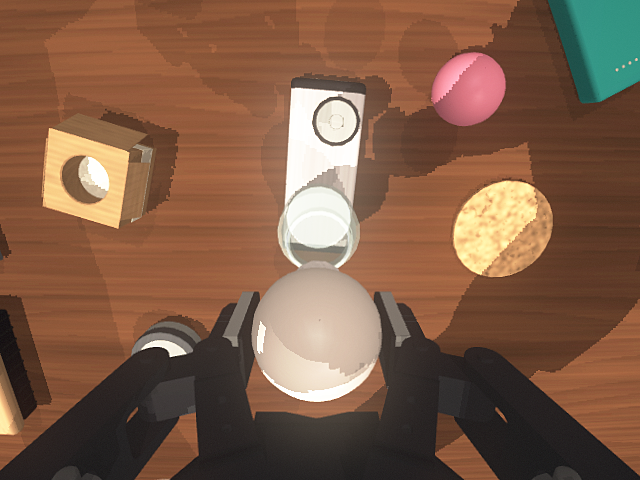

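View pics/s3.png

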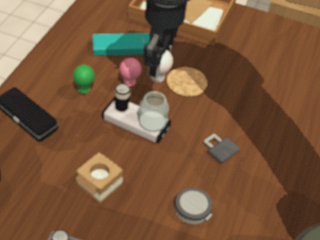

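```bash
python3 -m inch '[{"dx":-4,"dy":-25,"dz":0,"rx":0,"ry":0,"rz":0,"hand":0.4},{"dx":-5,"dy":-45,"dz":0,"rx":0,"ry":0,"rz":0,"hand":0.4},{"dx":-5,"dy":-45,"dz":0,"rx":0,"ry":0,"rz":0,"hand":0.4},{"dx":-5,"dy":-45,"dz":0,"rx":0,"ry":0,"rz":0,"hand":0.4},{"dx":0,"dy":-30,"dz":0,"rx":0,"ry":0,"rz":0,"hand":0.4},{"dx":0,"dy":0,"dz":0,"rx":0,"ry":0,"rz":0,"hand":0.4},{"dx":0,"dy":0,"dz":0,"rx":0,"ry":0,"rz":0,"hand":0.4}]'
cat >> wl.py <<'E'
def near(P,u,v,p,z,zt,x0,x1,y0,y1):
    return
E
python3 - <<'E'
from wl import *
s,c,p,d,P,u,v=look("w4")
Q=st(P,"carton",.48,.62,-.05,.07,.045,.056)
# bulb in hand
T=s["position"]; m=(abs(P[:,0]-T[0])<.03)&(abs(P[:,1]-T[1])<.018)&(P[:,2]>T[2]+.022); print(sphere(P[m]),m.sum())
# hole: depth pixels below the top inside carton -> boundary of non-top region
m=(P[:,0]>.50)&(P[:,0]<.60)&(P[:,1]>-.04)&(P[:,1]<.06)&(P[:,2]>.044)&(P[:,2]<.056)
M=np.zeros((480,640),np.uint8); M[v[m],u[m]]=255
cn,_=cv2.findContours(M,cv2.RETR_CCOMP,cv2.CHAIN_APPROX_NONE)
for k in cn:
    if cv2.contourArea(k)>300:
        W=atz("wrist",k[:,0,:],.05,c); e=cv2.fitEllipse(W[:,:2].astype(np.float32)); print(cv2.contourArea(k),np.round(e[0],4),np.round(e[1],4))
E
```

```text
clock: 6.3
position: [0.4891, 0.01, 0.1879]
tool_rot: [3.141, 0.001, 0.002]
force: [-0.1, -0.9, 0.4]
grip_width: 0.0505
t 6.3 [0.4891 0.01   0.1879] [3.1414e+00 1.0000e-03 2.0000e-03] F [-0.11 -0.88  0.42] w 0.0505
carton 5835 mean [0.5497 0.0106 0.0487] rect [0.5485 0.0105] [0.0719 0.0692] 72.5
(array([0.5108, 0.0099, 0.2484]), 0.0291) 23563
7823.0 [0.5482 0.0106] [0.0786 0.0805]
2094.0 [0.5476 0.0108] [0.0398 0.0399]
```

View pics/w4.png

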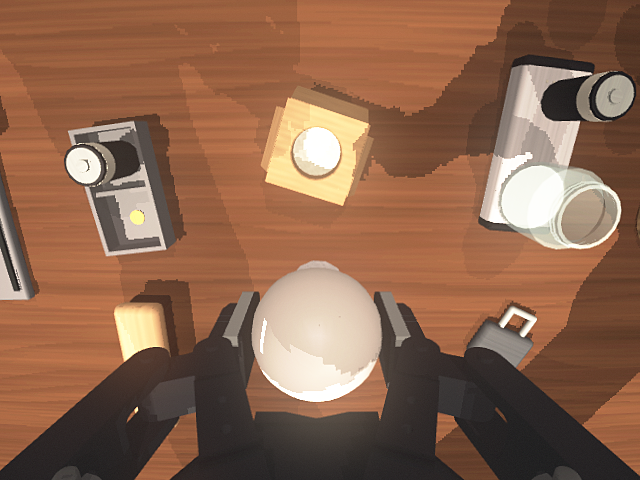

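```bash
python3 -m inch '[{"dx":28,"dy":0,"dz":0,"rx":0,"ry":0,"rz":0,"hand":0.4},{"dx":30.5,"dy":-1,"dz":0,"rx":0,"ry":0,"rz":0,"hand":0.4},{"dx":0,"dy":0,"dz":25,"rx":0,"ry":0,"rz":0,"hand":0.4},{"dx":0,"dy":0,"dz":25,"rx":0,"ry":0,"rz":0,"hand":0.4},{"dx":0,"dy":0,"dz":0,"rx":0,"ry":0,"rz":0,"hand":0.4},{"dx":0,"dy":0,"dz":0,"rx":0,"ry":0,"rz":0,"hand":0.4},{"dx":0,"dy":0,"dz":0,"rx":0,"ry":0,"rz":0,"hand":0.4}]'
```

```text
clock: 7.05
position: [0.5485, 0.0103, 0.1395]
tool_rot: [-3.142, -0.001, -0.0]
force: [0.1, -0.2, -0.7]
grip_width: 0.0504
```

```bash
python3 -m inch '[{"dx":-1,"dy":-0.5,"dz":20,"rx":0,"ry":0,"rz":0,"hand":0.4},{"dx":0,"dy":0,"dz":20,"rx":0,"ry":0,"rz":0,"hand":0.4},{"dx":0,"dy":0,"dz":15,"rx":0,"ry":0,"rz":0,"hand":0.4},{"dx":0,"dy":0,"dz":12,"rx":0,"ry":0,"rz":0,"hand":0.4},{"dx":0,"dy":0,"dz":12,"rx":0,"ry":0,"rz":0,"hand":0.4},{"dx":0,"dy":0,"dz":4,"rx":0,"ry":0,"rz":0,"hand":0.4},{"dx":0,"dy":0,"dz":0,"rx":0,"ry":0,"rz":0,"hand":0.4},{"dx":0,"dy":0,"dz":0,"rx":0,"ry":0,"rz":0,"hand":0.4}]'
```

```text
clock: 7.85
position: [0.5472, 0.0114, 0.0558]
tool_rot: [-3.142, -0.001, 0.001]
force: [1.1, -0.4, -0.4]
grip_width: 0.0503
```

```bash
python3 -m inch '[{"dx":0,"dy":0,"dz":2,"rx":0,"ry":0,"rz":0,"hand":0.4},{"dx":0,"dy":0,"dz":2,"rx":0,"ry":0,"rz":0,"hand":0.4},{"dx":0,"dy":0,"dz":2,"rx":0,"ry":0,"rz":0,"hand":0.4},{"dx":0,"dy":0,"dz":0,"rx":0,"ry":0,"rz":0,"hand":0.4}]'
```

```text
clock: 8.25
position: [0.5468, 0.0114, 0.0491]
tool_rot: [3.142, 0.0, 0.001]
force: [0.4, 0.8, -0.4]
grip_width: 0.0506
```

```bash
python3 -m inch '[{"dx":0,"dy":0,"dz":1.5,"rx":0,"ry":0,"rz":0,"hand":0.4},{"dx":0,"dy":0,"dz":1,"rx":0,"ry":0,"rz":0,"hand":0.4},{"dx":0,"dy":0,"dz":0,"rx":0,"ry":0,"rz":0,"hand":0.4}]'
```

```text
clock: 8.55
position: [0.5469, 0.0113, 0.047]
tool_rot: [3.142, -0.0, 0.001]
force: [-1.3, -0.2, 5.6]
grip_width: 0.0504
```

Contact at the expected height (5.6 N, TCP z 0.047). Now I release and rise.

```bash
python3 -m inch '[{"dx":0,"dy":0,"dz":0,"rx":0,"ry":0,"rz":0,"hand":-0.4},{"dx":0,"dy":0,"dz":0,"rx":0,"ry":0,"rz":0,"hand":-0.6},{"dx":0,"dy":0,"dz":0,"rx":0,"ry":0,"rz":0,"hand":-0.6},{"dx":0,"dy":0,"dz":-10,"rx":0,"ry":0,"rz":0,"hand":-1},{"dx":0,"dy":0,"dz":-30,"rx":0,"ry":0,"rz":0,"hand":-1},{"dx":0,"dy":0,"dz":-40,"rx":0,"ry":0,"rz":0,"hand":-1},{"dx":-40,"dy":0,"dz":-30,"rx":0,"ry":0,"rz":0,"hand":-1},{"dx":-20,"dy":0,"dz":0,"rx":0,"ry":0,"rz":0,"hand":-1},{"dx":0,"dy":0,"dz":0,"rx":0,"ry":0,"rz":0,"hand":-1},{"dx":0,"dy":0,"dz":0,"rx":0,"ry":0,"rz":0,"hand":-1}]'
python3 - <<'E'
from wl import *
s,c,p,d,P,u,v=look("w5")
m=(abs(P[:,0]-.5476)<.03)&(abs(P[:,1]-.0108)<.03)&(P[:,2]>.07)&(P[:,2]<.1); print(sphere(P[m]),m.sum())
E
```

```text
clock: 9.55
position: [0.4873, 0.0113, 0.1576]
tool_rot: [-3.141, -0.001, 0.001]
force: [0.1, 0.6, -0.5]
grip_width: 0.0856
t 9.55 [0.4873 0.0113 0.1576] [-3.1415e+00 -1.3000e-03  8.0000e-04] F [ 0.06  0.6  -0.48] w 0.0856
(array([0.5471, 0.0107, 0.0654]), 0.0257) 5023
```

View pics/w5.png

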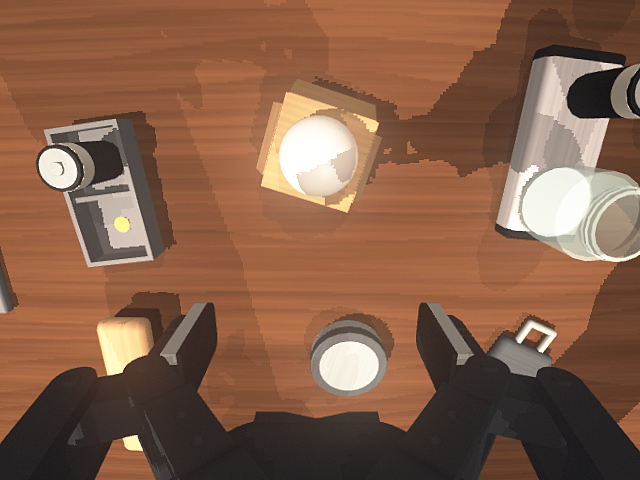

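The bulb sits in the hole at (318,155), its centre under 1 mm from the hole centre. Next is the jar.

```bash
python3 -m inch '[{"dx":-10,"dy":30,"dz":-15,"rx":0,"ry":0,"rz":0,"hand":-1},{"dx":-10,"dy":45,"dz":-10,"rx":0,"ry":0,"rz":0,"hand":-1},{"dx":-10,"dy":45,"dz":-10,"rx":0,"ry":0,"rz":0,"hand":-1},{"dx":-10,"dy":45,"dz":0,"rx":0,"ry":0,"rz":0,"hand":-1},{"dx":-5,"dy":26,"dz":0,"rx":0,"ry":0,"rz":0,"hand":-1},{"dx":0,"dy":0,"dz":0,"rx":0,"ry":0,"rz":0,"hand":-1},{"dx":0,"dy":0,"dz":0,"rx":0,"ry":0,"rz":0,"hand":-1}]'
python3 - <<'E'
from wl import *
s,c,p,d,P,u,v=look("w6")
Q=st(P,"rim",.45,.56,-.24,-.13,.090,.11)
Q=st(P,"jar body",.45,.56,-.24,-.13,.04,.11)
Q=st(P,"pack",.44,.66,-.26,-.12,.018,.03)
Q=st(P,"coaster",.41,.55,-.45,-.31,.0045,.012)
for r in bot.tip_of("wrist","jar_center")[:2]: rc=np.array(r["centre"]); print(r["score"],rc,atz("wrist",rc[::-1],.0615,c))
cv2.imwrite("pics/w6c.png",cv2.resize(p[100:350,200:440,::-1],None,fx=2.4,fy=2.4))
E
```

```text
clock: 10.3
position: [0.4424, -0.1799, 0.1915]
tool_rot: [-3.141, 0.0, -0.0]
force: [0.5, 0.3, -0.3]
grip_width: 0.0857
t 10.3 [ 0.4424 -0.1799  0.1915] [-3.1412e+00  4.0000e-04 -2.0000e-04] F [ 0.45  0.33 -0.34] w 0.0857
rim 1403 mean [ 0.5098 -0.1812  0.0964] rect [ 0.5091 -0.1814] [0.0486 0.0492] 88.5
jar body 3403 mean [ 0.5113 -0.1811  0.0866] rect [ 0.5092 -0.1811] [0.0627 0.063 ] 0.7
pack 8501 mean [ 0.5477 -0.1819  0.0244] rect [ 0.547  -0.1835] [0.0628 0.1459] 85.4
coaster 5227 mean [ 0.4919 -0.3621  0.0052] rect [ 0.4907 -0.363 ] [0.098  0.0981] 47.6
0.76 [141.9 319.4] [[ 0.50977533 -0.18150155  0.0615    ]]
```

View pics/w6c.png

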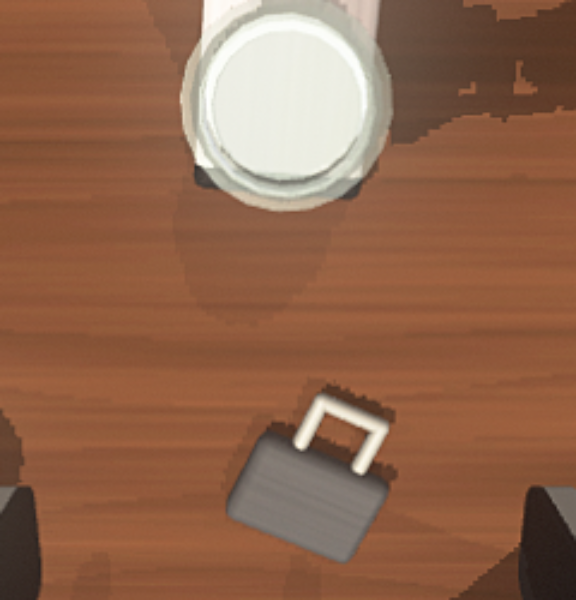

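```bash
python3 -m inch '[{"dx":30,"dy":0,"dz":0,"rx":0,"ry":0,"rz":0,"hand":-1},{"dx":36.8,"dy":1.2,"dz":0,"rx":0,"ry":0,"rz":0,"hand":-1},{"dx":0,"dy":0,"dz":25,"rx":0,"ry":0,"rz":0,"hand":-1},{"dx":0,"dy":0,"dz":25,"rx":0,"ry":0,"rz":0,"hand":-1},{"dx":0,"dy":0,"dz":0,"rx":0,"ry":0,"rz":0,"hand":-1},{"dx":0,"dy":0,"dz":0,"rx":0,"ry":0,"rz":0,"hand":-1}]'
```

```text
clock: 11.0
position: [0.5091, -0.1801, 0.1421]
tool_rot: [-3.141, 0.001, 0.002]
force: [-0.3, 0.0, 0.2]
grip_width: 0.0855
```

```bash
python3 -m inch '[{"dx":0,"dy":1,"dz":20,"rx":0,"ry":0,"rz":0,"hand":-1},{"dx":0,"dy":0,"dz":20,"rx":0,"ry":0,"rz":0,"hand":-1},{"dx":0,"dy":0,"dz":20,"rx":0,"ry":0,"rz":0,"hand":-1},{"dx":0,"dy":0,"dz":20,"rx":0,"ry":0,"rz":0,"hand":-1},{"dx":0,"dy":0,"dz":15,"rx":0,"ry":0,"rz":0,"hand":-1},{"dx":0,"dy":0,"dz":7,"rx":0,"ry":0,"rz":0,"hand":-1},{"dx":0,"dy":0,"dz":0,"rx":0,"ry":0,"rz":0,"hand":-1},{"dx":0,"dy":0,"dz":0,"rx":0,"ry":0,"rz":0,"hand":-1}]'
python3 -m inch '[{"dx":0,"dy":0,"dz":0,"rx":0,"ry":0,"rz":0,"hand":-0.5},{"dx":0,"dy":0,"dz":0,"rx":0,"ry":0,"rz":0,"hand":-0.2},{"dx":0,"dy":0,"dz":0,"rx":0,"ry":0,"rz":0,"hand":0},{"dx":0,"dy":0,"dz":0,"rx":0,"ry":0,"rz":0,"hand":0.1},{"dx":0,"dy":0,"dz":0,"rx":0,"ry":0,"rz":0,"hand":0.1},{"dx":0,"dy":0,"dz":0,"rx":0,"ry":0,"rz":0,"hand":0.1}]' 30
```

```text
clock: 11.8
position: [0.5095, -0.1819, 0.0409]
tool_rot: [3.141, -0.001, 0.001]
force: [0.1, -0.0, -0.2]
grip_width: 0.0855
clock: 12.4
position: [0.5094, -0.1819, 0.0409]
tool_rot: [3.141, -0.001, 0.001]
force: [-2.4, 1.5, 13.3]
grip_width: 0.0643
```

```bash
python3 -m inch '[{"dx":0,"dy":0,"dz":-4,"rx":0,"ry":0,"rz":0,"hand":0.1},{"dx":0,"dy":0,"dz":-8,"rx":0,"ry":0,"rz":0,"hand":0.1},{"dx":0,"dy":0,"dz":-15,"rx":0,"ry":0,"rz":0,"hand":0.1},{"dx":0,"dy":0,"dz":-20,"rx":0,"ry":0,"rz":0,"hand":0.1},{"dx":0,"dy":0,"dz":-25,"rx":0,"ry":0,"rz":0,"hand":0.1},{"dx":0,"dy":0,"dz":-25,"rx":0,"ry":0,"rz":0,"hand":0.1},{"dx":0,"dy":0,"dz":-20,"rx":0,"ry":0,"rz":0,"hand":0.1},{"dx":0,"dy":0,"dz":0,"rx":0,"ry":0,"rz":0,"hand":0.1},{"dx":0,"dy":0,"dz":0,"rx":0,"ry":0,"rz":0,"hand":0.1}]'
python3 -m inch '[{"dx":-20,"dy":20,"dz":0,"rx":0,"ry":0,"rz":0,"hand":0.1},{"dx":-24,"dy":35,"dz":0,"rx":0,"ry":0,"rz":0,"hand":0.1},{"dx":-24,"dy":40,"dz":0,"rx":0,"ry":0,"rz":0,"hand":0.1},{"dx":-20,"dy":35,"dz":0,"rx":0,"ry":0,"rz":0,"hand":0.1},{"dx":-10,"dy":30,"dz":0,"rx":0,"ry":0,"rz":0,"hand":0.1},{"dx":0,"dy":20,"dz":0,"rx":0,"ry":0,"rz":0,"hand":0.1},{"dx":0,"dy":0,"dz":0,"rx":0,"ry":0,"rz":0,"hand":0.1},{"dx":0,"dy":0,"dz":0,"rx":0,"ry":0,"rz":0,"hand":0.1}]'
python3 - <<'E'
from wl import *
s,c,p,d,P,u,v=look("w7")
Q=st(P,"coaster",.40,.58,-.45,-.28,.0035,.012)
M=np.zeros((480,640),np.uint8)
for r in bot.trace("wrist","coaster_top")[:2]:
    k=max(cv2.findContours(r["region"].astype(np.uint8),0,1)[0],key=cv2.contourArea); W=atz("wrist",k[:,0,:],.006,c); print(r["score"],r["box"],cv2.fitEllipse(W[:,:2].astype(np.float32)))
E
```

```text
clock: 13.3
position: [0.5088, -0.1819, 0.1571]
tool_rot: [3.141, -0.001, 0.001]
force: [-0.1, -0.4, -1.3]
grip_width: 0.0634
clock: 14.1
position: [0.4105, -0.3615, 0.1558]
tool_rot: [-3.14, 0.001, 0.0]
force: [-0.7, 0.5, -2.2]
grip_width: 0.0639
t 14.1 [ 0.4105 -0.3615  0.1558] [-3.1403e+00  1.3000e-03  3.0000e-04] F [-0.66  0.53 -2.22] w 0.0639
coaster 11963 mean [ 0.4917 -0.3635  0.0048] rect [ 0.49   -0.3634] [0.0986 0.0982] 2.1
0.92 [258.5, 57.9, 381.7, 189.3] ((0.49011239409446716, -0.3634050190448761), (0.09836385399103165, 0.09875382483005524), 85.19731140136719)
```

View pics/w7.png

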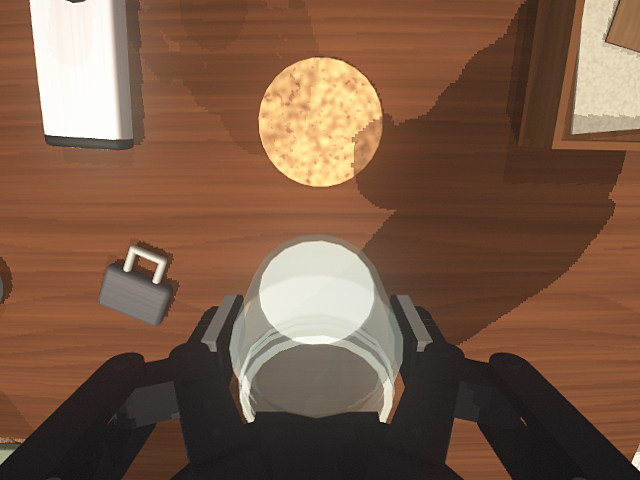

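The jar hangs upright in the hand, and the coaster is at (320,122), centre (0.490, -0.3634).

```bash
python3 -m inch '[{"dx":25,"dy":0,"dz":0,"rx":0,"ry":0,"rz":0,"hand":0.1},{"dx":35,"dy":2,"dz":0,"rx":0,"ry":0,"rz":0,"hand":0.1},{"dx":20,"dy":0,"dz":15,"rx":0,"ry":0,"rz":0,"hand":0.1},{"dx":0,"dy":0,"dz":25,"rx":0,"ry":0,"rz":0,"hand":0.1},{"dx":0,"dy":0,"dz":25,"rx":0,"ry":0,"rz":0,"hand":0.1},{"dx":0,"dy":0,"dz":25,"rx":0,"ry":0,"rz":0,"hand":0.1},{"dx":0,"dy":0,"dz":20,"rx":0,"ry":0,"rz":0,"hand":0.1},{"dx":0,"dy":0,"dz":12,"rx":0,"ry":0,"rz":0,"hand":0.1},{"dx":0,"dy":0,"dz":0,"rx":0,"ry":0,"rz":0,"hand":0.1},{"dx":0,"dy":0,"dz":0,"rx":0,"ry":0,"rz":0,"hand":0.1}]'
```

```text
clock: 15.2
position: [0.4914, -0.3637, 0.0354]
tool_rot: [3.141, -0.0, 0.001]
force: [-0.9, -0.7, -1.6]
grip_width: 0.0638
```

```bash
python3 -m inch '[{"dx":-1,"dy":0,"dz":5,"rx":0,"ry":0,"rz":0,"hand":0.1},{"dx":0,"dy":0,"dz":3,"rx":0,"ry":0,"rz":0,"hand":0.1},{"dx":0,"dy":0,"dz":2,"rx":0,"ry":0,"rz":0,"hand":0.1},{"dx":0,"dy":0,"dz":0,"rx":0,"ry":0,"rz":0,"hand":0.1}]'
```

```text
clock: 15.6
position: [0.4899, -0.3639, 0.0247]
tool_rot: [-3.142, 0.0, 0.001]
force: [-0.6, -0.0, -2.0]
grip_width: 0.0637
```

```bash
python3 -m inch '[{"dx":0,"dy":0,"dz":1,"rx":0,"ry":0,"rz":0,"hand":0.1},{"dx":0,"dy":0,"dz":1,"rx":0,"ry":0,"rz":0,"hand":0.1},{"dx":0,"dy":0,"dz":0,"rx":0,"ry":0,"rz":0,"hand":0.1}]'
```

```text
clock: 15.9
position: [0.4901, -0.3639, 0.0231]
tool_rot: [3.141, -0.0, 0.001]
force: [-1.4, 1.1, 3.1]
grip_width: 0.0637
```

```bash
python3 -m inch '[{"dx":0,"dy":0,"dz":0,"rx":0,"ry":0,"rz":0,"hand":-0.7},{"dx":0,"dy":0,"dz":0,"rx":0,"ry":0,"rz":0,"hand":-1},{"dx":0,"dy":0,"dz":0,"rx":0,"ry":0,"rz":0,"hand":-1},{"dx":0,"dy":0,"dz":-10,"rx":0,"ry":0,"rz":0,"hand":-1},{"dx":0,"dy":0,"dz":-30,"rx":0,"ry":0,"rz":0,"hand":-1},{"dx":0,"dy":0,"dz":-40,"rx":0,"ry":0,"rz":0,"hand":-1},{"dx":0,"dy":0,"dz":-45,"rx":0,"ry":0,"rz":0,"hand":-1},{"dx":0,"dy":0,"dz":-40,"rx":0,"ry":0,"rz":0,"hand":-1},{"dx":0,"dy":0,"dz":0,"rx":0,"ry":0,"rz":0,"hand":-1},{"dx":0,"dy":0,"dz":0,"rx":0,"ry":0,"rz":0,"hand":-1}]'
python3 -m inch '[{"dx":0,"dy":-30,"dz":0,"rx":0,"ry":0,"rz":0,"hand":-1},{"dx":10,"dy":-40,"dz":0,"rx":0,"ry":0,"rz":0.04,"hand":-1},{"dx":10,"dy":-40,"dz":0,"rx":0,"ry":0,"rz":0.04,"hand":-1},{"dx":5,"dy":-40,"dz":0,"rx":0,"ry":0,"rz":0,"hand":-1},{"dx":0,"dy":-20,"dz":0,"rx":0,"ry":0,"rz":0,"hand":-1},{"dx":0,"dy":0,"dz":0,"rx":0,"ry":0,"rz":0,"hand":-1},{"dx":0,"dy":0,"dz":0,"rx":0,"ry":0,"rz":0,"hand":-1}]'
python3 - <<'E'
from wl import *
s,c,p,d,P,u,v=look("w8")
Q=st(P,"cell top",.56,.63,-.24,-.15,.081,.1)
Q=st(P,"cell",.56,.63,-.24,-.15,.05,.1)
Q=st(P,"pack",.44,.66,-.26,-.12,.018,.03)
Q=st(P,"jar rim",.44,.54,-.42,-.31,.072,.09)
E
```

```text
clock: 16.9
position: [0.4903, -0.3641, 0.1893]
tool_rot: [3.14, -0.002, 0.001]
force: [0.8, -0.2, -0.9]
grip_width: 0.0852
clock: 17.6
position: [0.5208, -0.1948, 0.1872]
tool_rot: [-3.142, 0.001, -0.079]
force: [-0.5, -0.6, 0.4]
grip_width: 0.0854
t 17.6 [ 0.5208 -0.1948  0.1872] [-3.1416e+00  1.3000e-03 -7.8500e-02] F [-0.53 -0.64  0.36] w 0.0854
cell top 1706 mean [ 0.591  -0.1927  0.0823] rect [ 0.5908 -0.1925] [0.0315 0.0325] 86.3
cell 1902 mean [ 0.5911 -0.1928  0.0821] rect [ 0.5906 -0.1927] [0.0325 0.0329] 85.5
pack 9915 mean [ 0.5487 -0.1833  0.0227] rect [ 0.5498 -0.184 ] [0.0624 0.1491] 85.6
jar rim 1391 mean [ 0.4913 -0.3621  0.0775] rect [ 0.4905 -0.3624] [0.0478 0.0482] 5.5
```

View pics/w8.png

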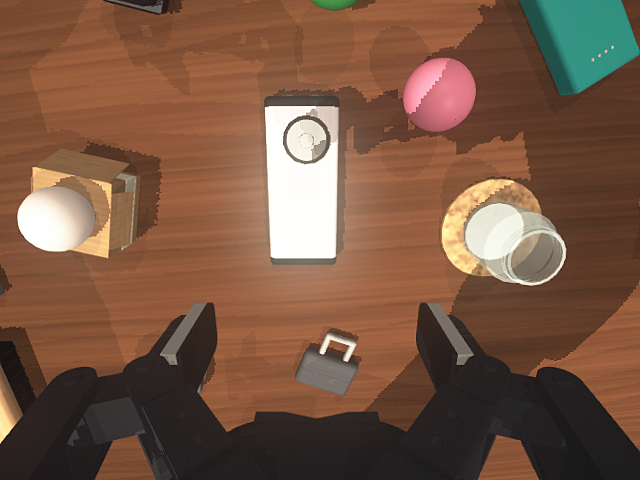

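The jar stands on the coaster. The pink bulb is near the cell, so I approach with the hand partly closed.

```bash
python3 -m inch '[{"dx":34,"dy":-3.6,"dz":0,"rx":0,"ry":0,"rz":0,"hand":-0.25},{"dx":35.5,"dy":-4,"dz":0,"rx":0,"ry":0,"rz":0,"hand":-0.25},{"dx":0,"dy":0,"dz":25,"rx":0,"ry":0,"rz":0,"hand":-0.25},{"dx":0,"dy":0,"dz":15,"rx":0,"ry":0,"rz":0,"hand":-0.25},{"dx":0,"dy":0,"dz":0,"rx":0,"ry":0,"rz":0,"hand":-0.25},{"dx":0,"dy":0,"dz":0,"rx":0,"ry":0,"rz":0,"hand":-0.25}]' 30
python3 - <<'E'
from wl import *
s,c,p,d,P,u,v=look("w9")
E
```

```text
clock: 18.25
position: [0.5904, -0.1935, 0.1479]
tool_rot: [3.142, 0.001, -0.08]
force: [0.9, -0.4, 0.4]
grip_width: 0.0528
t 18.25 [ 0.5904 -0.1935  0.1479] [ 3.1415e+00  9.0000e-04 -8.0400e-02] F [ 0.88 -0.4   0.44] w 0.0528
```

View pics/w9.png

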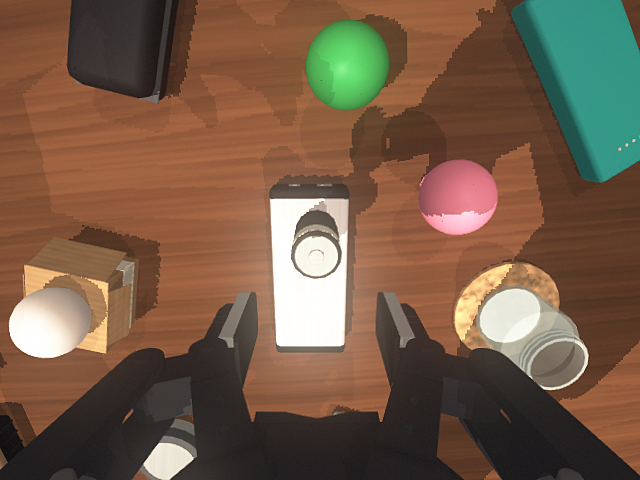

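```bash
python3 -m inch '[{"dx":0,"dy":-0.8,"dz":20,"rx":0,"ry":0,"rz":0,"hand":-0.25},{"dx":0,"dy":0,"dz":25,"rx":0,"ry":0,"rz":0,"hand":-0.25},{"dx":0,"dy":0,"dz":25,"rx":0,"ry":0,"rz":0,"hand":-0.25},{"dx":0,"dy":0,"dz":20,"rx":0,"ry":0,"rz":0,"hand":-0.25},{"dx":0,"dy":0,"dz":8,"rx":0,"ry":0,"rz":0,"hand":-0.25},{"dx":0,"dy":0,"dz":0,"rx":0,"ry":0,"rz":0,"hand":-0.25},{"dx":0,"dy":0,"dz":0,"rx":0,"ry":0,"rz":0,"hand":-0.25}]'
```

```text
clock: 19.0
position: [0.5918, -0.1923, 0.0511]
tool_rot: [3.141, -0.001, -0.079]
force: [0.8, 0.6, -0.1]
grip_width: 0.0533
```

```bash
python3 -m inch '[{"dx":-1,"dy":0.4,"dz":3,"rx":0,"ry":0,"rz":0,"hand":-0.1},{"dx":0,"dy":0,"dz":0,"rx":0,"ry":0,"rz":0,"hand":0.1},{"dx":0,"dy":0,"dz":0,"rx":0,"ry":0,"rz":0,"hand":0.3},{"dx":0,"dy":0,"dz":0,"rx":0,"ry":0,"rz":0,"hand":0.5},{"dx":0,"dy":0,"dz":0,"rx":0,"ry":0,"rz":0,"hand":0.7},{"dx":0,"dy":0,"dz":0,"rx":0,"ry":0,"rz":0,"hand":0.7},{"dx":0,"dy":0,"dz":0,"rx":0,"ry":0,"rz":0,"hand":0.7}]'
python3 -m inch '[{"dx":0,"dy":0,"dz":-4,"rx":0,"ry":0,"rz":0,"hand":0.7},{"dx":0,"dy":0,"dz":-8,"rx":0,"ry":0,"rz":0,"hand":0.7},{"dx":0,"dy":0,"dz":-15,"rx":0,"ry":0,"rz":0,"hand":0.7},{"dx":0,"dy":0,"dz":-25,"rx":0,"ry":0,"rz":0,"hand":0.7},{"dx":0,"dy":0,"dz":-30,"rx":0,"ry":0,"rz":0,"hand":0.7},{"dx":0,"dy":0,"dz":-30,"rx":0,"ry":0,"rz":0,"hand":0.7},{"dx":0,"dy":0,"dz":-30,"rx":0,"ry":0,"rz":0,"hand":0.7},{"dx":0,"dy":0,"dz":0,"rx":0,"ry":0,"rz":0,"hand":0.7},{"dx":0,"dy":0,"dz":0,"rx":0,"ry":0,"rz":0,"hand":0.7}]'
```

```text
clock: 19.7
position: [0.5904, -0.1925, 0.0474]
tool_rot: [3.141, -0.001, -0.079]
force: [-2.1, 0.3, 6.9]
grip_width: 0.0324
clock: 20.6
position: [0.5904, -0.1924, 0.1901]
tool_rot: [3.141, -0.002, -0.079]
force: [-0.6, 0.4, -2.0]
grip_width: 0.0318
```

```bash
python3 -m inch '[{"dx":0,"dy":0,"dz":0,"rx":0,"ry":0,"rz":-0.1,"hand":0.7},{"dx":0,"dy":0,"dz":0,"rx":0,"ry":0,"rz":-0.1,"hand":0.7},{"dx":-5,"dy":-15,"dz":0,"rx":0,"ry":0,"rz":0,"hand":0.7},{"dx":-10,"dy":-30,"dz":0,"rx":0,"ry":0,"rz":0,"hand":0.7},{"dx":-12,"dy":-40,"dz":0,"rx":0,"ry":0,"rz":0,"hand":0.7},{"dx":-12,"dy":-40,"dz":0,"rx":0,"ry":0,"rz":0,"hand":0.7},{"dx":-12,"dy":-45,"dz":0,"rx":0,"ry":0,"rz":0,"hand":0.7},{"dx":-12,"dy":-45,"dz":0,"rx":0,"ry":0,"rz":0,"hand":0.7}]'
python3 -m inch '[{"dx":-12,"dy":-45,"dz":0,"rx":0,"ry":0,"rz":0,"hand":0.7},{"dx":-12,"dy":-45,"dz":0,"rx":0,"ry":0,"rz":0,"hand":0.7},{"dx":-12,"dy":-42,"dz":0,"rx":0,"ry":0,"rz":0,"hand":0.7},{"dx":-8,"dy":-30,"dz":0,"rx":0,"ry":0,"rz":0,"hand":0.7},{"dx":-6,"dy":-16,"dz":0,"rx":0,"ry":0,"rz":0,"hand":0.7},{"dx":0,"dy":0,"dz":0,"rx":0,"ry":0,"rz":0,"hand":0.7},{"dx":0,"dy":0,"dz":0,"rx":0,"ry":0,"rz":0,"hand":0.7}]'
python3 - <<'E'
from wl import *
s,c,p,d,P,u,v=look("w10")
Q=st(P,"caddy rim",.42,.60,.12,.27,.018,.029)
Q=st(P,"mate top",.49,.60,.14,.25,.058,.075)
E
```

```text
clock: 21.4
position: [0.4999, 0.0153, 0.1884]
tool_rot: [-3.141, 0.001, 0.119]
force: [1.1, 0.7, -0.9]
grip_width: 0.0321
clock: 22.1
position: [0.43, 0.1842, 0.1885]
tool_rot: [3.141, 0.001, 0.12]
force: [0.2, -0.2, -1.5]
grip_width: 0.0323
t 22.1 [0.43   0.1842 0.1885] [3.1412e+00 8.0000e-04 1.2050e-01] F [ 0.22 -0.23 -1.49] w 0.0323
caddy rim 2653 mean [0.5161 0.1885 0.0222] rect [0.5118 0.188 ] [0.1169 0.0604] 7.0
mate top 1779 mean [0.5401 0.1901 0.0621] rect [0.5403 0.1901] [0.032  0.0322] 5.6
```

View pics/w10.png

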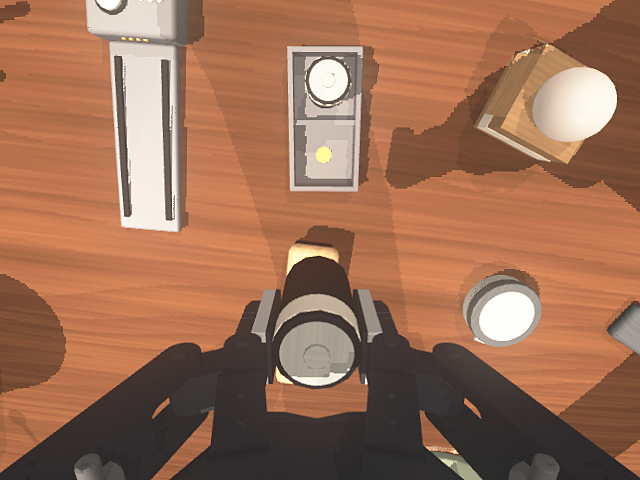

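The empty bay, with its contact at (323,155), has its centre near (0.484, 0.184). The mate is at (327,82). I lower the cell into the empty bay.

```bash
python3 -m inch '[{"dx":25,"dy":3,"dz":0,"rx":0,"ry":0,"rz":0,"hand":0.7},{"dx":28.6,"dy":3.5,"dz":0,"rx":0,"ry":0,"rz":0,"hand":0.7},{"dx":0,"dy":0,"dz":25,"rx":0,"ry":0,"rz":0,"hand":0.7},{"dx":0,"dy":0,"dz":25,"rx":0,"ry":0,"rz":0,"hand":0.7},{"dx":0,"dy":0,"dz":25,"rx":0,"ry":0,"rz":0,"hand":0.7},{"dx":0,"dy":0,"dz":20,"rx":0,"ry":0,"rz":0,"hand":0.7},{"dx":0,"dy":0,"dz":0,"rx":0,"ry":0,"rz":0,"hand":0.7},{"dx":0,"dy":0,"dz":0,"rx":0,"ry":0,"rz":0,"hand":0.7}]'
```

```text
clock: 22.95
position: [0.4848, 0.1836, 0.0941]
tool_rot: [3.141, 0.0, 0.12]
force: [0.9, 0.1, -0.7]
grip_width: 0.0324
```

```bash
python3 -m inch '[{"dx":-0.7,"dy":-0.7,"dz":15,"rx":0,"ry":0,"rz":0,"hand":0.7},{"dx":0,"dy":0,"dz":15,"rx":0,"ry":0,"rz":0,"hand":0.7},{"dx":0,"dy":0,"dz":15,"rx":0,"ry":0,"rz":0,"hand":0.7},{"dx":0,"dy":0,"dz":10,"rx":0,"ry":0,"rz":0,"hand":0.7},{"dx":0,"dy":0,"dz":6,"rx":0,"ry":0,"rz":0,"hand":0.7},{"dx":0,"dy":0,"dz":2,"rx":0,"ry":0,"rz":0,"hand":0.7},{"dx":0,"dy":0,"dz":0,"rx":0,"ry":0,"rz":0,"hand":0.7}]'
```

```text
clock: 23.65
position: [0.4841, 0.1848, 0.0311]
tool_rot: [-3.142, -0.0, 0.121]
force: [0.8, 0.7, -1.8]
grip_width: 0.032
```

```bash
python3 -m inch '[{"dx":0,"dy":0,"dz":1.5,"rx":0,"ry":0,"rz":0,"hand":0.7},{"dx":0,"dy":0,"dz":1.5,"rx":0,"ry":0,"rz":0,"hand":0.7},{"dx":0,"dy":0,"dz":1,"rx":0,"ry":0,"rz":0,"hand":0.7},{"dx":0,"dy":0,"dz":0,"rx":0,"ry":0,"rz":0,"hand":0.7}]'
```

```text
clock: 24.05
position: [0.4841, 0.1849, 0.0273]
tool_rot: [-3.142, -0.001, 0.121]
force: [-2.1, -1.1, 10.2]
grip_width: 0.0324
```

```bash
python3 -m inch '[{"dx":0,"dy":0,"dz":-0.5,"rx":0,"ry":0,"rz":0,"hand":0.1},{"dx":0,"dy":0,"dz":0,"rx":0,"ry":0,"rz":0,"hand":-0.2},{"dx":0,"dy":0,"dz":0,"rx":0,"ry":0,"rz":0,"hand":-0.2},{"dx":0,"dy":0,"dz":-10,"rx":0,"ry":0,"rz":0,"hand":-0.2},{"dx":0,"dy":0,"dz":-30,"rx":0,"ry":0,"rz":0,"hand":-0.2},{"dx":0,"dy":0,"dz":-40,"rx":0,"ry":0,"rz":0,"hand":-0.4},{"dx":-10,"dy":0,"dz":-40,"rx":0,"ry":0,"rz":0,"hand":-1},{"dx":-40,"dy":0,"dz":-40,"rx":0,"ry":0,"rz":0,"hand":-1},{"dx":0,"dy":0,"dz":0,"rx":0,"ry":0,"rz":0,"hand":-1},{"dx":0,"dy":0,"dz":0,"rx":0,"ry":0,"rz":0,"hand":-1}]'
python3 - <<'E'
from wl import *
s,c,p,d,P,u,v=look("w11")
Q=st(P,"cell top",.44,.512,.14,.25,.058,.075)
Q=st(P,"mate top",.512,.60,.14,.25,.058,.075)
Q=st(P,"caddy rim",.42,.60,.12,.27,.018,.029)
Q=st(P,"console",.50,.66,.26,.42,.026,.036)
Q=st(P,"bed",.38,.555,.29,.42,.010,.02)
E
```

```text
clock: 25.05
position: [0.4391, 0.1794, 0.1841]
tool_rot: [-3.141, -0.003, 0.121]
force: [0.7, -0.1, 0.6]
grip_width: 0.0858
t 25.05 [0.4391 0.1794 0.1841] [-3.1411e+00 -2.6000e-03  1.2100e-01] F [ 0.68 -0.09  0.57] w 0.0858
cell top 1529 mean [0.4851 0.1853 0.0622] rect [0.4845 0.1855] [0.0328 0.0326] 8.0
mate top 1823 mean [0.5405 0.1898 0.062 ] rect [0.5405 0.1899] [0.0329 0.0327] 53.1
caddy rim 2657 mean [0.5156 0.1886 0.0222] rect [0.5116 0.1879] [0.1164 0.0606] 6.9
console 4282 mean [0.5761 0.3451 0.0293] rect [0.576  0.3473] [0.0358 0.0727] 3.2
bed 5743 mean [0.4798 0.3445 0.0114] rect [0.4752 0.3443] [0.1598 0.0567] 1.1
```

View pics/w11.png

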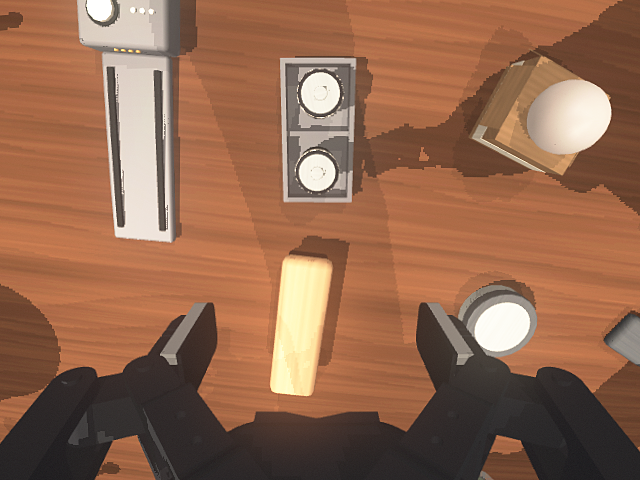

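Both cells stand in the caddy, at (320,93) and (318,172). I look at the dock straight on before fetching the pack.

```bash
python3 -m inch '[{"dx":0,"dy":0,"dz":-25,"rx":0,"ry":0,"rz":0.09,"hand":-1},{"dx":0,"dy":-40,"dz":-25,"rx":0,"ry":0,"rz":0,"hand":-1},{"dx":0,"dy":-45,"dz":0,"rx":0,"ry":0,"rz":0,"hand":-1},{"dx":0,"dy":-45,"dz":0,"rx":0,"ry":0,"rz":0,"hand":-1},{"dx":0,"dy":-35,"dz":0,"rx":0,"ry":0,"rz":0,"hand":-1},{"dx":0,"dy":0,"dz":0,"rx":0,"ry":0,"rz":0,"hand":-1},{"dx":0,"dy":0,"dz":0,"rx":0,"ry":0,"rz":0,"hand":-1}]'
python3 - <<'E'
from wl import *
s,c,p,d,P,u,v=look("w12")
Q=st(P,"console",.50,.66,.26,.42,.026,.036)
Q=st(P,"bed",.38,.555,.29,.42,.010,.02)
for r in bot.tip_of("wrist","dock_toe")[:2]: rc=np.array(r["centre"]); print(r["score"],rc,atz("wrist",rc[::-1],.014,c).round(4))
E
```

```text
clock: 25.8
position: [0.4335, 0.3445, 0.2311]
tool_rot: [3.14, 0.002, 0.032]
force: [0.4, -1.8, -0.7]
grip_width: 0.0853
t 25.8 [0.4335 0.3445 0.2311] [3.1401e+00 2.1000e-03 3.1900e-02] F [ 0.35 -1.82 -0.71] w 0.0853
console 4699 mean [0.5841 0.3481 0.0291] rect [0.5839 0.3482] [0.0492 0.0717] 1.1
bed 4508 mean [0.4778 0.3451 0.0114] rect [0.4751 0.3447] [0.1599 0.0563] 1.8
0.93 [ 75.1 321.2] [[0.5582 0.3443 0.014 ]]
```

View pics/w12.png

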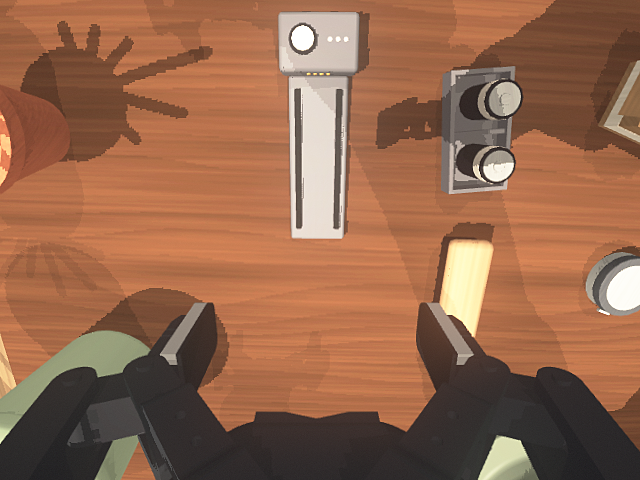

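```bash
python3 -m inch '[{"dx":0,"dy":15,"dz":0,"rx":0,"ry":0,"rz":0.11,"hand":-1},{"dx":5,"dy":35,"dz":0,"rx":0,"ry":0,"rz":0,"hand":-1},{"dx":8,"dy":45,"dz":0,"rx":0,"ry":0,"rz":0,"hand":-1},{"dx":8,"dy":45,"dz":0,"rx":0,"ry":0,"rz":0,"hand":-1},{"dx":8,"dy":45,"dz":0,"rx":0,"ry":0,"rz":0,"hand":-1},{"dx":8,"dy":45,"dz":0,"rx":0,"ry":0,"rz":0,"hand":-1},{"dx":8,"dy":45,"dz":0,"rx":0,"ry":0,"rz":0,"hand":-1},{"dx":8,"dy":45,"dz":0,"rx":0,"ry":0,"rz":0,"hand":-1}]'
python3 -m inch '[{"dx":8,"dy":45,"dz":0,"rx":0,"ry":0,"rz":0,"hand":-1},{"dx":8,"dy":45,"dz":0,"rx":0,"ry":0,"rz":0,"hand":-1},{"dx":8,"dy":45,"dz":0,"rx":0,"ry":0,"rz":0,"hand":-1},{"dx":8,"dy":40,"dz":0,"rx":0,"ry":0,"rz":0,"hand":-1},{"dx":3,"dy":22,"dz":0,"rx":0,"ry":0,"rz":0,"hand":-1},{"dx":0,"dy":0,"dz":0,"rx":0,"ry":0,"rz":0,"hand":-1},{"dx":0,"dy":0,"dz":0,"rx":0,"ry":0,"rz":0,"hand":-1}]'
python3 - <<'E'
from wl import *
s,c,p,d,P,u,v=look("w13")
Q=st(P,"pack",.44,.66,-.26,-.12,.018,.03)
for r in bot.tip_of("wrist","pack_center")[:2]: rc=np.array(r["centre"]); print(r["score"],rc,atz("wrist",rc[::-1],.012,c).round(4))
E
```

```text
clock: 26.7
position: [0.4625, 0.018, 0.2328]
tool_rot: [3.141, -0.0, -0.081]
force: [1.2, 0.5, 0.6]
grip_width: 0.0855
clock: 27.4
position: [0.4815, -0.1788, 0.2324]
tool_rot: [-3.141, 0.001, -0.081]
force: [0.6, -0.1, 0.7]
grip_width: 0.0852
t 27.4 [ 0.4815 -0.1788  0.2324] [-3.1414e+00  6.0000e-04 -8.1300e-02] F [ 0.55 -0.1   0.74] w 0.0852
pack 10052 mean [ 0.5534 -0.1841  0.0227] rect [ 0.549  -0.1839] [0.0624 0.1495] 85.6
0.88 [140.  316.8] [[ 0.5464 -0.1838  0.012 ]]
```

View pics/w13.png

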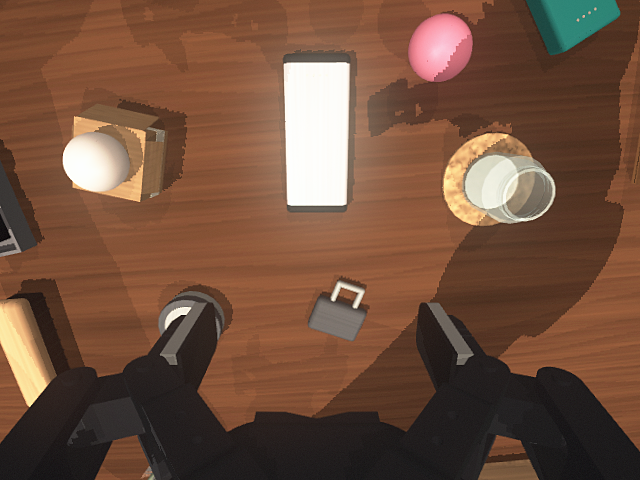

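The silver pack with black caps is at (317,135), clear on all sides; the turquoise block at (575,20) is not it. Going down on the pack's centre.

```bash
python3 -m inch '[{"dx":33,"dy":0,"dz":0,"rx":0,"ry":0,"rz":0,"hand":-1},{"dx":34.7,"dy":0,"dz":20,"rx":0,"ry":0,"rz":0,"hand":-1},{"dx":0,"dy":0,"dz":40,"rx":0,"ry":0,"rz":0,"hand":-1},{"dx":0,"dy":0,"dz":45,"rx":0,"ry":0,"rz":0,"hand":-1},{"dx":0,"dy":0,"dz":40,"rx":0,"ry":0,"rz":0,"hand":-1},{"dx":0,"dy":0,"dz":25,"rx":0,"ry":0,"rz":0,"hand":-1},{"dx":0,"dy":0,"dz":0,"rx":0,"ry":0,"rz":0,"hand":-1},{"dx":0,"dy":0,"dz":0,"rx":0,"ry":0,"rz":0,"hand":-1}]'
```

```text
clock: 28.3
position: [0.55, -0.1829, 0.0634]
tool_rot: [-3.141, -0.0, -0.079]
force: [0.1, 0.6, -0.0]
grip_width: 0.0854
```

```bash
python3 -m inch '[{"dx":-1,"dy":1,"dz":20,"rx":0,"ry":0,"rz":0,"hand":-1},{"dx":0,"dy":0,"dz":20,"rx":0,"ry":0,"rz":0,"hand":-1},{"dx":0,"dy":0,"dz":15,"rx":0,"ry":0,"rz":0,"hand":-1},{"dx":0,"dy":0,"dz":6,"rx":0,"ry":0,"rz":0,"hand":-1},{"dx":0,"dy":0,"dz":0,"rx":0,"ry":0,"rz":0,"hand":-1},{"dx":0,"dy":0,"dz":0,"rx":0,"ry":0,"rz":0,"hand":-1}]'
```

```text
clock: 28.9
position: [0.5491, -0.1845, 0.0026]
tool_rot: [3.141, -0.001, -0.079]
force: [-0.2, -0.2, -1.4]
grip_width: 0.0853
```

```bash
python3 -m inch '[{"dx":0,"dy":0,"dz":2,"rx":0,"ry":0,"rz":0,"hand":-0.7},{"dx":0,"dy":0,"dz":0,"rx":0,"ry":0,"rz":0,"hand":-0.4},{"dx":0,"dy":0,"dz":0,"rx":0,"ry":0,"rz":0,"hand":-0.2},{"dx":0,"dy":0,"dz":0,"rx":0,"ry":0,"rz":0,"hand":0},{"dx":0,"dy":0,"dz":0,"rx":0,"ry":0,"rz":0,"hand":0.2},{"dx":0,"dy":0,"dz":0,"rx":0,"ry":0,"rz":0,"hand":0.2},{"dx":0,"dy":0,"dz":0,"rx":0,"ry":0,"rz":0,"hand":0.2}]' 60
```

```text
clock: 29.6
position: [0.5488, -0.1844, 0.0004]
tool_rot: [3.142, -0.001, -0.079]
force: [-3.3, 2.0, 10.1]
grip_width: 0.0606
```

```bash
python3 -m inch '[{"dx":0,"dy":0,"dz":-5,"rx":0,"ry":0,"rz":0,"hand":0.2},{"dx":0,"dy":0,"dz":-10,"rx":0,"ry":0,"rz":0,"hand":0.2},{"dx":0,"dy":0,"dz":-20,"rx":0,"ry":0,"rz":0,"hand":0.2},{"dx":0,"dy":0,"dz":-30,"rx":0,"ry":0,"rz":0,"hand":0.2},{"dx":0,"dy":0,"dz":-35,"rx":0,"ry":0,"rz":0,"hand":0.2},{"dx":0,"dy":0,"dz":-35,"rx":0,"ry":0,"rz":0,"hand":0.2},{"dx":0,"dy":0,"dz":-30,"rx":0,"ry":0,"rz":0,"hand":0.2},{"dx":0,"dy":0,"dz":0,"rx":0,"ry":0,"rz":0,"hand":0.2},{"dx":0,"dy":0,"dz":0,"rx":0,"ry":0,"rz":0,"hand":0.2}]'
python3 - <<'E'
from wl import *
s,c,p,d,P,u,v=look("w14")
E
```

```text
clock: 30.5
position: [0.5486, -0.1844, 0.1652]
tool_rot: [3.141, -0.001, -0.079]
force: [0.4, 0.2, -4.7]
grip_width: 0.0607
t 30.5 [ 0.5486 -0.1844  0.1652] [ 3.1415e+00 -1.0000e-03 -7.9300e-02] F [ 0.4   0.16 -4.71] w 0.0607
```

View pics/w14.png

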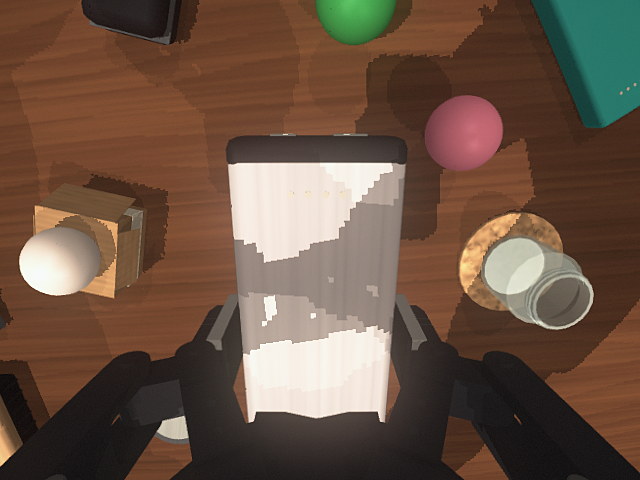

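```bash
python3 -m inch '[{"dx":0,"dy":0,"dz":0,"rx":0,"ry":0,"rz":-0.111,"hand":0.2},{"dx":-2,"dy":-15,"dz":0,"rx":0,"ry":0,"rz":0,"hand":0.2},{"dx":-5,"dy":-30,"dz":0,"rx":0,"ry":0,"rz":0,"hand":0.2},{"dx":-6,"dy":-40,"dz":0,"rx":0,"ry":0,"rz":0,"hand":0.2},{"dx":-6,"dy":-45,"dz":0,"rx":0,"ry":0,"rz":0,"hand":0.2},{"dx":-6,"dy":-45,"dz":0,"rx":0,"ry":0,"rz":0,"hand":0.2},{"dx":-6,"dy":-45,"dz":0,"rx":0,"ry":0,"rz":0,"hand":0.2},{"dx":-6,"dy":-45,"dz":0,"rx":0,"ry":0,"rz":0,"hand":0.2}]'
python3 -m inch '[{"dx":-6,"dy":-45,"dz":0,"rx":0,"ry":0,"rz":0,"hand":0.2},{"dx":-6,"dy":-45,"dz":0,"rx":0,"ry":0,"rz":0,"hand":0.2},{"dx":-6,"dy":-45,"dz":0,"rx":0,"ry":0,"rz":0,"hand":0.2},{"dx":-6,"dy":-45,"dz":0,"rx":0,"ry":0,"rz":0,"hand":0.2},{"dx":-6,"dy":-45,"dz":0,"rx":0,"ry":0,"rz":0,"hand":0.2},{"dx":-5,"dy":-27,"dz":0,"rx":0,"ry":0,"rz":0,"hand":0.2},{"dx":0,"dy":-15,"dz":0,"rx":0,"ry":0,"rz":0,"hand":0.2},{"dx":0,"dy":0,"dz":0,"rx":0,"ry":0,"rz":0,"hand":0.2},{"dx":0,"dy":0,"dz":0,"rx":0,"ry":0,"rz":0,"hand":0.2}]'
python3 - <<'E'
from wl import *
s,c,p,d,P,u,v=look("w15")
T=s["position"]
m=(P[:,2]>T[2]-.02)&(P[:,2]<T[2]+.045)&(abs(P[:,1]-T[1])<.027)&(P[:,0]>T[0]+.01)
Q=P[m]; A=np.c_[Q[:,:2]-T[:2],np.ones(len(Q))]; k=np.linalg.lstsq(A,Q[:,2]-T[2],rcond=None)[0]; r=A@k-(Q[:,2]-T[2]); g=abs(r)<.004; k=np.linalg.lstsq(A[g],(Q[:,2]-T[2])[g],rcond=None)[0]
print("plane slope,off",k.round(4),len(Q),g.sum(),"max x rel",np.percentile(Q[g][:,0]-T[0],99.5))
m=(P[:,2]>T[2]+.005)&(P[:,2]<T[2]+.04)&(abs(P[:,1]-T[1])<.06)&(P[:,0]>T[0]+.03)
print(cv2.minAreaRect(P[m][:,:2].astype(np.float32)))
Q=st(P,"console",.50,.66,.26,.42,.026,.036)
E
```

```text
clock: 31.35
position: [0.5017, 0.0815, 0.1638]
tool_rot: [3.142, 0.002, 0.03]
force: [0.7, -1.1, -4.2]
grip_width: 0.0602
clock: 32.25
position: [0.4596, 0.3441, 0.164]
tool_rot: [3.14, 0.001, 0.031]
force: [0.8, -0.4, -4.3]
grip_width: 0.0604
t 32.25 [0.4596 0.3441 0.164 ] [3.1403e+00 9.0000e-04 3.0600e-02] F [ 0.78 -0.4  -4.26] w 0.0604
plane slope,off [-0.0068  0.0002  0.0224] 27211 26894 max x rel 0.07585453854502222
((0.5124794244766235, 0.34626486897468567), (0.04763738065958023, 0.062447573989629745), 1.7935067415237427)
console 7072 mean [0.5841 0.3481 0.0291] rect [0.5839 0.348 ] [0.0498 0.0713] 1.7
```

View pics/w15.png

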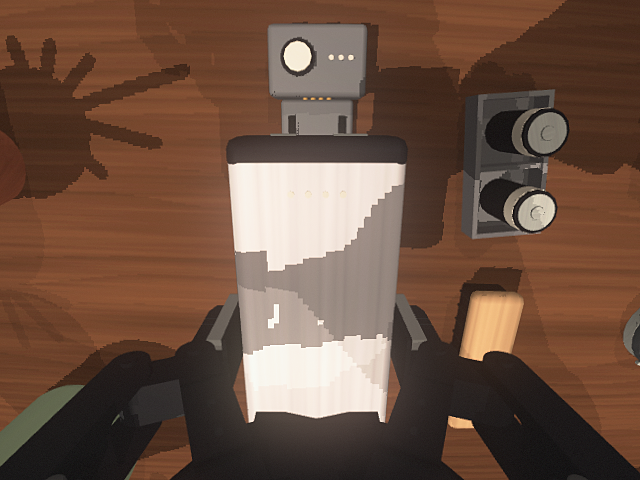

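The pack is held straight and level, aligned with the dock, whose console is at (318,60). Next I tip its nose down 15 degrees over the bed.

```bash
python3 -m inch '[{"dx":10,"dy":0,"dz":0,"rx":0,"ry":0,"rz":0,"hand":0.2},{"dx":9,"dy":0,"dz":0,"rx":0,"ry":-0.065,"rz":0,"hand":0.2},{"dx":0,"dy":0,"dz":0,"rx":0,"ry":-0.1,"rz":0,"hand":0.2},{"dx":0,"dy":0,"dz":0,"rx":0,"ry":-0.097,"rz":0,"hand":0.2},{"dx":0,"dy":0,"dz":0,"rx":0,"ry":0,"rz":0,"hand":0.2},{"dx":0,"dy":0,"dz":0,"rx":0,"ry":0,"rz":0,"hand":0.2}]'
python3 - <<'E'
from wl import *
s,c,p,d,P,u,v=look("w16")
T=s["position"]; R=Ro.from_euler('xyz',s["tool_rot"]).as_matrix(); L=(P-T)@R
m=(abs(L[:,1])<.027)&(L[:,0]>.01)&(L[:,0]<.1)&(abs(L[:,2]+.022)<.02); Q=L[m]
A=np.c_[Q[:,:2],np.ones(len(Q))];g=np.ones(len(Q),bool)
for _ in range(4): k=np.linalg.lstsq(A[g],Q[g,2],rcond=None)[0]; g=abs(A@k-Q[:,2])<.003
print("in tool: slopes, off",k.round(4),g.sum(),"nose x",np.percentile(Q[g,0],99.5)); print("tool z axis",R[:,2].round(4))
E
```

```text
clock: 32.9
position: [0.4797, 0.3446, 0.164]
tool_rot: [3.141, 0.261, 0.03]
force: [-0.2, -1.0, -4.5]
grip_width: 0.061
t 32.9 [0.4797 0.3446 0.164 ] [3.1411 0.2607 0.0296] F [-0.23 -1.01 -4.48] w 0.061
in tool: slopes, off [ 0.0033 -0.0003 -0.0225] 26886 nose x 0.07567307007411107
tool z axis [-0.2576 -0.0081 -0.9662]
```

```bash
python3 -m inch '[{"dx":5,"dy":0,"dz":20,"rx":0,"ry":0,"rz":0,"hand":0.2},{"dx":7.7,"dy":0,"dz":30,"rx":0,"ry":0,"rz":0,"hand":0.2},{"dx":7.7,"dy":0,"dz":30,"rx":0,"ry":0,"rz":0,"hand":0.2},{"dx":5.5,"dy":0,"dz":20,"rx":0,"ry":0,"rz":0,"hand":0.2},{"dx":2.7,"dy":0,"dz":10,"rx":0,"ry":0,"rz":0,"hand":0.2},{"dx":0,"dy":0,"dz":0,"rx":0,"ry":0,"rz":0,"hand":0.2},{"dx":0,"dy":0,"dz":0,"rx":0,"ry":0,"rz":0,"hand":0.2}]'
```

```text
clock: 33.65
position: [0.4782, 0.3461, 0.0521]
tool_rot: [-3.141, 0.26, 0.032]
force: [-0.5, 0.1, -3.5]
grip_width: 0.0608
```

```bash
python3 -m inch '[{"dx":1.8,"dy":1.2,"dz":6.5,"rx":0,"ry":0,"rz":0,"hand":0.2},{"dx":1.2,"dy":0,"dz":4.5,"rx":0,"ry":0,"rz":0,"hand":0.2},{"dx":0.5,"dy":0,"dz":2,"rx":0,"ry":0,"rz":0,"hand":0.2},{"dx":0,"dy":0,"dz":0,"rx":0,"ry":0,"rz":0,"hand":0.2}]'
```

```text
clock: 34.05
position: [0.4778, 0.3443, 0.0373]
tool_rot: [3.141, 0.262, 0.032]
force: [0.3, -0.1, -4.3]
grip_width: 0.0604
```

```bash
python3 -m inch '[{"dx":0.5,"dy":0,"dz":1.5,"rx":0,"ry":0,"rz":0,"hand":0.2},{"dx":0.5,"dy":0,"dz":1.5,"rx":0,"ry":0,"rz":0,"hand":0.2},{"dx":0,"dy":0,"dz":0,"rx":0,"ry":0,"rz":0,"hand":0.2}]'
```

```text
clock: 34.35
position: [0.4781, 0.3444, 0.0342]
tool_rot: [3.142, 0.262, 0.032]
force: [0.1, 0.1, -3.9]
grip_width: 0.0608
```

```bash
python3 -m inch '[{"dx":0.3,"dy":0,"dz":1,"rx":0,"ry":0,"rz":0,"hand":0.2},{"dx":0.3,"dy":0,"dz":1,"rx":0,"ry":0,"rz":0,"hand":0.2},{"dx":0,"dy":0,"dz":0,"rx":0,"ry":0,"rz":0,"hand":0.2}]'
```

```text
clock: 34.65
position: [0.4782, 0.3445, 0.0323]
tool_rot: [-3.142, 0.262, 0.032]
force: [-1.1, 0.5, -2.7]
grip_width: 0.0605
```

```bash
python3 -m inch '[{"dx":0.2,"dy":0,"dz":0.8,"rx":0,"ry":0,"rz":0,"hand":0.2},{"dx":0,"dy":0,"dz":0,"rx":0,"ry":0,"rz":0,"hand":0.2},{"dx":0,"dy":0,"dz":0,"rx":0,"ry":0,"rz":0,"hand":0.2}]'; python3 - <<'E'
from wl import *
s,c,p,d,P,u,v=look("w17")
print(s["moment"].round(2))
T=s["position"]; R=Ro.from_euler('xyz',s["tool_rot"]).as_matrix(); L=(P-T)@R
m=(abs(L[:,1])<.027)&(L[:,0]>.01)&(L[:,0]<.1)&(abs(L[:,2]+.022)<.02); Q=L[m]
A=np.c_[Q[:,:2],np.ones(len(Q))];g=np.ones(len(Q),bool)
for _ in range(4): k=np.linalg.lstsq(A[g],Q[g,2],rcond=None)[0]; g=abs(A@k-Q[:,2])<.003
print("in tool: slopes, off",k.round(4),g.sum(),"nose x",np.percentile(Q[g,0],99.5))
Q=P[m][g]; print("nose world x",np.percentile(Q[:,0],99.5))
p,d=bot.grab_frame("side");cv2.imwrite("pics/s17.png",cv2.resize(p[330:480,160:360,::-1],None,fx=4,fy=4))
E
```

```text
clock: 34.95
position: [0.4781, 0.3445, 0.0317]
tool_rot: [-3.141, 0.262, 0.032]
force: [-1.6, -1.1, 4.2]
grip_width: 0.0607
t 34.95 [0.4781 0.3445 0.0317] [-3.1414  0.262   0.0318] F [-1.6  -1.09  4.19] w 0.0607
[-0.18  0.01  0.01]
in tool: slopes, off [ 0.0103 -0.0003 -0.0231] 35622 nose x 0.09952402584994273
nose world x 0.5807044228004488
```

View pics/s17.png

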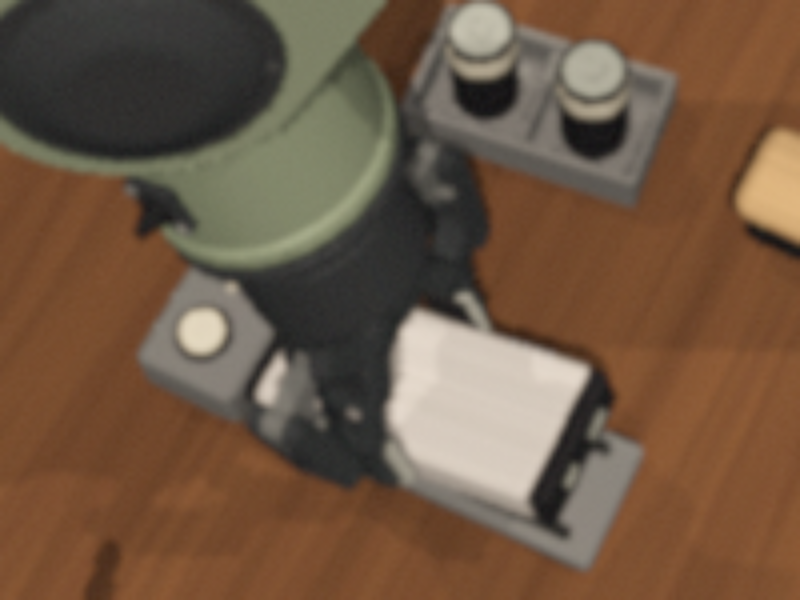

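View pics/w17.png

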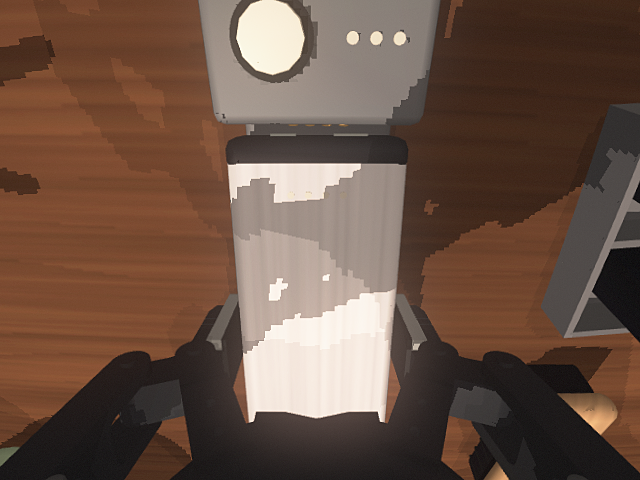

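The toe edge rests on the bed (about 8 N) at 15 degrees, with a small gap to the stop and the pack centred between the bed's edges. Now I pivot it down about that edge.

```bash
python3 -m inch '[{"dx":0.1,"dy":0,"dz":2.4,"rx":0,"ry":0.033,"rz":0,"hand":0.2},{"dx":0.1,"dy":0,"dz":2.4,"rx":0,"ry":0.033,"rz":0,"hand":0.2},{"dx":0.1,"dy":0,"dz":2.4,"rx":0,"ry":0.033,"rz":0,"hand":0.2},{"dx":0,"dy":0,"dz":0,"rx":0,"ry":0,"rz":0,"hand":0.2}]'
```

```text
clock: 35.45
position: [0.477, 0.3445, 0.0246]
tool_rot: [-3.141, 0.161, 0.032]
force: [1.3, -0.5, 3.0]
grip_width: 0.0608
```

```bash
python3 -m inch '[{"dx":0.1,"dy":0,"dz":2.4,"rx":0,"ry":0.033,"rz":0,"hand":0.2},{"dx":0.1,"dy":0,"dz":2.4,"rx":0,"ry":0.033,"rz":0,"hand":0.2},{"dx":0.1,"dy":0,"dz":2.4,"rx":0,"ry":0.033,"rz":0,"hand":0.2},{"dx":0,"dy":0,"dz":0,"rx":0,"ry":0,"rz":0,"hand":0.2}]'
```

```text
clock: 35.85
position: [0.4764, 0.3445, 0.0175]
tool_rot: [3.142, 0.063, 0.032]
force: [-0.4, -1.7, 5.4]
grip_width: 0.0605
```

```bash
python3 -m inch '[{"dx":0,"dy":0,"dz":1.7,"rx":0,"ry":0.025,"rz":0,"hand":0.2},{"dx":0,"dy":0,"dz":1.5,"rx":0,"ry":0.022,"rz":0,"hand":0.2},{"dx":0,"dy":0,"dz":0,"rx":0,"ry":0,"rz":0,"hand":0.2}]'
```

```text
clock: 36.15
position: [0.4766, 0.3446, 0.0145]
tool_rot: [-3.141, 0.016, 0.032]
force: [1.0, -0.3, 5.2]
grip_width: 0.0609
```

```bash
python3 -m inch '[{"dx":0,"dy":0,"dz":0.6,"rx":0,"ry":0.01,"rz":0,"hand":0.2},{"dx":0,"dy":0,"dz":0.4,"rx":0,"ry":0.006,"rz":0,"hand":0.2},{"dx":0,"dy":0,"dz":0,"rx":0,"ry":0,"rz":0,"hand":0.2}]'
```

```text
clock: 36.45
position: [0.4769, 0.3446, 0.0144]
tool_rot: [-3.141, 0.001, 0.031]
force: [-1.9, -4.3, 25.6]
grip_width: 0.0606
```

```bash
python3 -m inch '[{"dx":0,"dy":0,"dz":-0.7,"rx":0,"ry":0,"rz":0,"hand":0.2},{"dx":0,"dy":0,"dz":0,"rx":0,"ry":0,"rz":0,"hand":-0.6},{"dx":0,"dy":0,"dz":0,"rx":0,"ry":0,"rz":0,"hand":-1},{"dx":0,"dy":0,"dz":0,"rx":0,"ry":0,"rz":0,"hand":-1},{"dx":0,"dy":0,"dz":-10,"rx":0,"ry":0,"rz":0,"hand":-1},{"dx":0,"dy":0,"dz":-25,"rx":0,"ry":0,"rz":0,"hand":-1},{"dx":0,"dy":0,"dz":-45,"rx":0,"ry":0,"rz":0,"hand":-1},{"dx":-20,"dy":0,"dz":-45,"rx":0,"ry":0,"rz":0,"hand":-1},{"dx":-40,"dy":0,"dz":-25,"rx":0,"ry":0,"rz":0,"hand":-1},{"dx":-20,"dy":0,"dz":-45,"rx":0,"ry":0,"rz":0,"hand":-1}]' 20
python3 -m inch '[{"dx":0,"dy":0,"dz":0,"rx":0,"ry":0,"rz":0,"hand":-1},{"dx":0,"dy":0,"dz":0,"rx":0,"ry":0,"rz":0,"hand":-1}]'
python3 - <<'E'
from wl import *
s,c,p,d,P,u,v=look("w18")
Q=st(P,"pack",.37,.558,.29,.40,.030,.05)
A=np.c_[Q[:,:2],np.ones(len(Q))]; print(np.linalg.lstsq(A,Q[:,2],rcond=None)[0].round(4))
Q=st(P,"console",.563,.66,.26,.42,.024,.036)
Q=st(P,"cell top",.44,.512,.14,.25,.058,.075)
Q=st(P,"mate top",.512,.60,.14,.25,.058,.075)
for n in ["top","side"]:
    p,d=bot.grab_frame(n); cv2.imwrite(f"pics/{n}18.png",p[:,:,::-1]); P,u,v=cloud(n,d); print(n)
    st(P,"bulb",.50,.60,-.03,.05,.075,.1); st(P,"jar",.44,.54,-.42,-.31,.07,.09); st(P,"pack",.37,.555,.29,.40,.030,.05); st(P,"console",.565,.66,.26,.42,.024,.036); st(P,"cell top",.44,.512,.14,.25,.058,.075); st(P,"mate top",.512,.60,.14,.25,.058,.075)
E
```

```text
clock: 37.45
position: [0.393, 0.341, 0.2093]
tool_rot: [3.14, 0.004, 0.033]
force: [1.2, 1.4, 0.0]
grip_width: 0.0853
clock: 37.65
position: [0.3963, 0.3423, 0.2104]
tool_rot: [-3.14, -0.001, 0.032]
force: [0.1, -0.5, -0.3]
grip_width: 0.0856
t 37.65 [0.3963 0.3423 0.2104] [-3.1398e+00 -8.0000e-04  3.2500e-02] F [ 0.14 -0.46 -0.33] w 0.0856
pack 12875 mean [0.4819 0.3454 0.0366] rect [0.477 0.345] [0.1501 0.0626] 2.1
[-0.0014  0.0005  0.0371]
console 1343 mean [0.5686 0.3463 0.0286] rect [0.5685 0.3473] [0.0129 0.0717] 2.0
cell top 1369 mean [0.485  0.187  0.0619] rect [0.4851 0.1857] [0.0318 0.0333] 2.7
mate top 1603 mean [0.54   0.1914 0.0619] rect [0.5403 0.1906] [0.033  0.0327] 66.7
top
bulb 398 mean [0.545  0.0112 0.0851] rect [0.5467 0.0112] [0.0467 0.0479] 88.3
jar 169 mean [ 0.489  -0.3613  0.0779] rect [ 0.4892 -0.3614] [0.0483 0.05  ] 87.0
pack 1679 mean [0.4874 0.3424 0.0379] rect [0.478  0.3444] [0.149  0.0645] 1.5
console 596 mean [0.5865 0.3458 0.0302] rect [0.5873 0.347 ] [0.0446 0.074 ] 0.1
cell top 192 mean [0.484  0.1855 0.0635] rect [0.4844 0.1857] [0.0316 0.0327] 28.6
mate top 179 mean [0.5394 0.1898 0.0635] rect [0.5399 0.1896] [0.0324 0.0318] 42.4
side
bulb 0
jar 0
pack 2642 mean [0.4775 0.349  0.0376] rect [0.4745 0.3442] [0.1517 0.0637] 1.9
console 847 mean [0.5849 0.3475 0.0301] rect [0.5862 0.3464] [0.0423 0.0724] 0.1
cell top 0
mate top 0
```

View pics/w18.png

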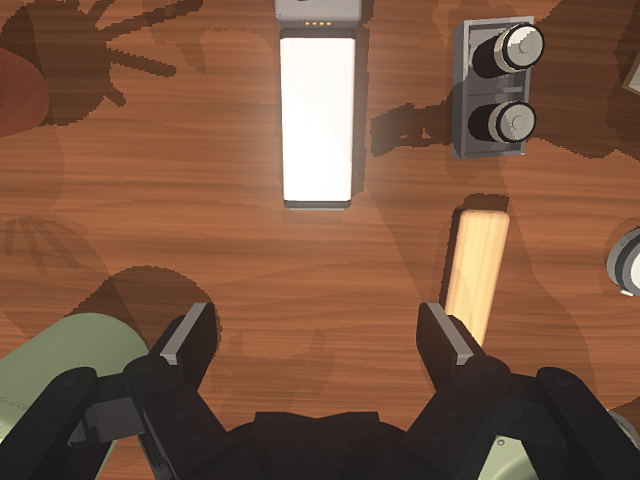

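View pics/side18.png

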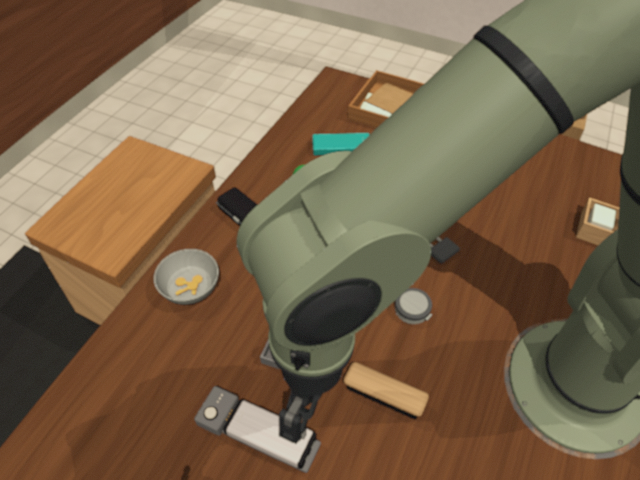

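```bash
python3 - <<'E'
from workcell import bot
s=bot.observe(); print(s["clock"],s["force"],abs(s["qd"]).max()); print(bot.job_done())
E
```

```text
37.8 [-0.03427697 -0.28024953  0.60907108] 0.009801527911252522
the job is handed in; nothing more can be done
None
```

I took the pile apart, stood the bulb, jar and loose cell in their places, laid the power pack in the dock and handed the job in at 37.8 s. The hand-in gives no verdict. Nothing tipped over along the way.

- **Pack:** I tipped it 15° nose-down and set its toe edge on the bed (about 8 N) roughly 8 mm from the stop. I held it there a few tenths of a second, pivoted it flat and released it. It now lies level, on the middle line to about 1 mm and within 1° of straight. Its end is about 7 mm from the stop.
- **Bulb:** less than 1 mm from the centre of the carton hole, cap down.
- **Jar:** about 1–2 mm from the middle of the coaster.
- **Loose cell:** about 1–2 mm from the centre of the empty bay.
- **Cell already there:** within 1 mm of where it started.

The gripper is open, raised clear of everything, and the arm is at rest.

Some readings disagreed:

- **Toe contact:** the toe edge touched about 2 mm lower than I had calculated.
- **Dock point:** the network's dock point was about 3 mm to one side of my geometric measurement. I used the geometric one.
- **Coaster:** an early estimate from the top and side cameras was about 9 mm off, and a closer wrist-camera view corrected it.
- **Side camera at the end:** the arm blocked its view, so I checked the bulb and jar with the top camera and the cells with the wrist and top cameras.

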